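Unload the board preheater with a spatula

ROBOT

A 6-joint arm with a two-finger parallel gripper is mounted at the origin on the work surface. World frame = base frame: x ahead of the robot, y to its left, z up, the work surface at z = 0. Lengths are in m, angles in rad, forces in N, time in s.
With the tool pointing down it reaches from about 0.35 to 0.775 m from the base axis. Payload 7.3 kg.
Tool frame: the origin (TCP) lies at the very end of the fingers, on their centre line; the grasp point (between the pads) lies 19 mm behind it; z points along the fingers, y is the line along which they close (so a half turn about z gives the same grasp; the last joint's range is limited). The gripper opens to 92 mm and grips with 3 to 60 N. Pads are 19 mm wide; open, the fingers measure 130 mm over their backs; the gripper's body (75 mm by 190 mm) begins 47 mm behind the grasp point.
Start: joints at [-1.354, 0.342, 1.524, -0, 1.275, -0.146], TCP at [0.186, -0.491, 0.227] pointing down, gripper open.
Joint ranges: [-2.53, 2.53], [-0.77, 2.02], [0.04, 2.7], [-1, 4.14], [0.28, 2.66], [-3.11, 3.11]. Speed limits (rad/s): [2.57, 2.57, 3.14, 3.14, 3.14, 3.14].

INTERFACE

Orientations are given as [roll, pitch, yaw] about the fixed x, y, z axes, in that order (R = Rz(yaw) Ry(pitch) Rx(roll)).
In Python, from cell import telemetry, eyes, job gives the robot as it stands.
- The arm moves only by the tool apply_moves, never from a script. Its arguments are lists of equal length, an entry for each row: "delta_pos": the shift along the world's x, y, z each as a share of 0.4 m, from -1 to 1, a list of three; "dr": the turn, a rotation vector about the world's x, y, z each as a share of 0.5 rad, from -1 to 1, a list of three; "jaw": the opening, from 0 (shut) to 1 (fully open). A call has 1 to 8 rows; each row is the pose to reach, as a shift and turn from the pose commanded when the call began; what a row does not reach only later rows make up. A row lasts 1/12 s, in which the tool goes at most 41.7 mm and 7.16 degrees, less where a joint would pass 70% of its speed; a pose out of reach is approached as far as the arm can. A call with a number of a shift or a turn outside -1 to 1 is refused whole. A call with a gripper value outside its range is refused whole. The fingers move at their own pace and stop on an object; "force" is the grip in N (left out, the last holds). Time passes only in rows, so rows that repeat a pose let the fingers close. It gives the time, the measured TCP pose, the force, the opening and the grip force at its end, in the units of the state.
- telemetry.observe(): the state, without advancing time (a new reading comes with each control period).
- eyes.read_camera(name): name is "side" or "top" or "wrist"; returns the picture (384x512x3 uint8, red, green, blue); there is no depth.
- eyes.camera_model(name): a dict with "vertical_fov" (degrees; the focal length in pixels is half the picture's height over the tangent of half this angle, whatever the lens; pixels are square), "cx", "cy" (the principal point, pixels), "k1" (the pictures are not rectified: a ray, as slopes to the right and down, at radius r is drawn at 1 + k1 r^2 times it, then the intrinsics apply), "rvec" (rotation vector, rad) and "tvec" (3), from world to camera coordinates, as OpenCV has them; the wrist camera has in their place "hand_eye" (4x4, takes a point from camera to tool coordinates, whose origin is the TCP and whose axes are the flange's). Camera axes: x right, y down, z forward; pixel columns grow to the right and rows downward; lengths in m; the calibration is good to about 2 mm. A picture is of the moment at which its call begins: read the wrist's pose just before it. camera_model takes no time and is no camera call.
- job.hand_in(): hands the job in; it is judged then, once.
The state is a dict: "time": time; "qpos": joint angles; "qvel": joint speeds; "joint_efforts": joint torques, N m; "tool_pos": TCP position; "tool_rot": TCP orientation; "contact_force": force on the tool from outside, world axes, zero at the start; "torque": the same for the moment, N m; "opening": finger opening in m; "grip_force": force on a finger pad.
Only numpy, scipy, OpenCV 4.12 (cv2) and the standard library are available. Lean on these libraries where they do the work, as an engineer would, in place of code of your own. Each camera call takes 0.05 s, during which the arm holds its last target. There are 200 camera calls.

TASK

First turn the preheater's selector back to off, the open ring mark. Then use the spatula to lift every hot circuit board off the preheater and set it down, without dropping it, flat on the finned aluminium cooling slab, side by side; the gripper itself must not touch the boards and no board may be overturned. Finally lay the spatula flat on its cork mat with blade and handle both over the mat, and leave the hard drive and the jar that stand beyond the mat and control unit alone.

Things in the scene. Friction and masses are not known exactly. Their poses are not given: they have to be found in the camera images.
- preheater: Fixed hot plate, a grey box with dark steel flat top, 420 (its x) x 220 (its y) x 60 mm high, no rim. Stands on the robot's left or right. Origin: centre of its underside; its top is 60 mm above.
- slab: Fixed cooling slab of bare aluminium with fins along its sides, 420 (its x) x 220 (its y) x 60 mm high, flat top without rim, on the other side of the robot from the preheater. Origin: centre of its underside; its top is 60 mm above.
- board1: Green circuit board 100 (x) x 70 (y) x 4 mm on four 8 mm square standoffs 12 mm high, centred at x +-45, y +-30 mm: under it a 12 mm high gap, 52 mm wide entered along x (82 mm along y). Chips reach 23 mm above the feet. Origin: centre, level with the feet; z up. About 80 g. Three or four; an absent one reads None.
- board2: Green circuit board 100 (x) x 70 (y) x 4 mm on four 8 mm square standoffs 12 mm high, centred at x +-45, y +-30 mm: under it a 12 mm high gap, 52 mm wide entered along x (82 mm along y). Chips reach 23 mm above the feet. Origin: centre, level with the feet; z up. About 80 g. Three or four; an absent one reads None.
- board3: Green circuit board 100 (x) x 70 (y) x 4 mm on four 8 mm square standoffs 12 mm high, centred at x +-45, y +-30 mm: under it a 12 mm high gap, 52 mm wide entered along x (82 mm along y). Chips reach 23 mm above the feet. Origin: centre, level with the feet; z up. About 80 g. Three or four; an absent one reads None.
- board4: Green circuit board 100 (x) x 70 (y) x 4 mm on four 8 mm square standoffs 12 mm high, centred at x +-45, y +-30 mm: under it a 12 mm high gap, 52 mm wide entered along x (82 mm along y). Chips reach 23 mm above the feet. Origin: centre, level with the feet; z up. About 80 g. Three or four; an absent one reads None.
- spatula: Loose cranked spatula. Steel blade 105 (x) x 40 x 2.5 mm; origin: centre of the blade's underside, x to the tip, z up. A neck at x -62 mm rises to a level wooden handle running back: x -138 to -56 mm, 20 mm wide, 53 to 77 mm above the blade's underside. 160 g. Stands on its blade, on the mat at first.
- spatula_grip (a point): Point to grip in the middle of the spatula's handle: 100 mm behind the blade's centre and 65 mm above the blade's underside; fingers close across the handle (spatula y).
- mat: Fixed brown cork tool mat, 110 (its x) x 210 (its y) x 3 mm thick, between preheater and slab. Origin: centre of its underside.
- controller: Fixed flat white control unit of the preheater, 120 (its x) x 120 (its y) x 16 mm high, between preheater and slab, with the selector in the middle of its top. Origin: centre of its underside.
- selector (a joint): Angle of the selector in rad, growing clockwise seen from above, 0 to 3.9. At 0 its white pointer looks along the control unit's own -x. Off (a small open ring printed on the unit) is at 0.6; heat 1, 2 and 3 (one, two, three bars) are at 1.5, 2.4 and 3.3. It stays where it is left; aim within 0.15 rad.
- drive1: Bystander: black stripped hard drive, 147 x 102 x 26 mm, the nearer of two. Origin: centre of its underside.
- jar: Bystander: small jar, 60 mm wide, 80 mm tall. Origin: centre of its underside.
- selector_grip (a point): Point on the selector's axis at the height to grip it, 53 mm above the bench. The selector is a black bar 49 mm long (along the pointer), 14 mm wide, from 30 to 60 mm above the bench, on a round base 76 mm wide; grip it across the 14 mm.
Things that resemble listed ones, but are neither listed nor needed, are in the scene too. Of the things shaped like the spatula, the steel one is meant. What is shaped like the board2 but pink is not meant.

How it is judged:
By the outcome, as a careful person would: the job done as asked, in the order asked, and still so for the second after the job is handed in, with the robot touching nothing.
Of board1, board2, board3, board4 only 3 to 4 are there at a start; the rules pass over those that are not, and their reading is None.
At some moment in a run one of spatula, board1, board2, board3, board4 may be knocked a few centimetres aside while the robot is not near it.
It also fails if it takes over 210 s, if anything falls off the work surface, if the arm or the gripper's body presses on something with over 40 N, if the wrist force passes 120 N, or if a joint passes its speed limit or range.

## Working session

There is one attempt and no reset: what is moved stays moved. The work goes in short steps, Python scripts to look and compute and a tool call to move; the robot and the scene stay as the last step left them, time stands still between calls to the robot, and variables do not carry over. Pictures are saved under pics/ and viewed, at most 14 in all, crops included, and the job is handed in when it is done.

Besides the shell and the picture viewer there is one more tool, called after "Request:" by a JSON object that holds its "api" and its "payload". apply_moves: Moves the arm, as the interface text tells. Its arguments: {"type":"object","properties":{"delta_pos":{"type":"array"},"dr":{"type":"array"},"jaw":{"type":"array"},"force":{"type":"number"}},"required":["delta_pos","dr","jaw"]}

```bash
mkdir -p pics; ls; cat > h.py <<'E'
import numpy as np,cv2
from scipy.spatial.transform import Rotation as R
from cell import telemetry,eyes,job
def snap(n,fn):
    im=eyes.read_camera(n); cv2.imwrite('pics/'+fn+'_raw.png',im[:,:,::-1]); return im
def model(n):
    m=eyes.camera_model(n); f=192/np.tan(np.radians(m['vertical_fov'])/2)
    if 'hand_eye' in m:
        s=telemetry.observe(); T=np.eye(4); T[:3,:3]=R.from_euler('xyz',s['tool_rot']).as_matrix(); T[:3,3]=s['tool_pos']
        T=T@np.array(m['hand_eye']); Rc=T[:3,:3]; c=T[:3,3]
    else:
        Rc=R.from_rotvec(np.ravel(m['rvec'])).as_matrix().T; c=-Rc@np.ravel(m['tvec'])
    return f,m['cx'],m['cy'],m['k1'],Rc,c
def px2w(M,uv,z):
    f,cx,cy,k,Rc,c=M; out=[]
    for u,v in np.atleast_2d(uv):
        d=np.array([(u-cx)/f,(v-cy)/f]); p=d.copy()
        for _ in range(30): p=d/(1+k*(p@p))
        r=Rc@np.array([p[0],p[1],1]); out.append(c+r*(z-c[2])/r[2])
    return np.array(out)
def w2px(M,P):
    f,cx,cy,k,Rc,c=M; q=(np.atleast_2d(P)-c)@Rc; p=q[:,:2]/q[:,2:]
    return p*(1+k*(p**2).sum(1,keepdims=True))*f+[cx,cy]
E
python3 - <<'E'
from h import *
s=telemetry.observe(); print(s)
for n in('top','side'):
    im=snap(n,n+'0'); cv2.imwrite(f'pics/{n}0.png',cv2.resize(im[:,:,::-1],(800,600),interpolation=cv2.INTER_CUBIC)); M=model(n); print(n,M[0],M[5],M[4][:,2])
M=model('wrist');print(M)
E
```

```text
pics
{'time': 0.0, 'qpos': array([-1.35403314e+00,  3.42706643e-01,  1.52503207e+00, -2.47829244e-05,
        1.27539870e+00, -1.46009512e-01]), 'qvel': array([ 6.80682283e-04,  3.21720828e-05, -1.31576969e-05, -1.28013779e-03,
        2.15622329e-03, -5.15341785e-04]), 'joint_efforts': array([ 1.84697296e-04, -4.31239700e+01, -2.44219244e+01,  7.15863146e-02,
        5.58734138e-02, -1.38869527e-04]), 'tool_pos': array([ 0.18622424, -0.49041731,  0.22604806]), 'tool_rot': array([-3.14006088e+00, -2.01303620e-04,  3.62779774e-01]), 'contact_force': array([0.08475355, 0.69104023, 0.0529774 ]), 'torque': array([-0.01875991,  0.04338754, -0.02554442]), 'grip_force': 0.0, 'opening': 0.09165969489212195}
top 469.6525700536561 [ 0.35210991 -0.0259181   1.48157674] [ 0.18843897  0.01894628 -0.98190213]
side 385.7887707666813 [0.41210309 1.0261993  0.9117447 ] [ 0.14671394 -0.77750178 -0.6115276 ]
(np.float64(331.70764106960496), 256.61434776503796, 193.49702285498932, -0.015179338331549603, array([[ 0.35341013, -0.89417413, -0.2748707 ],
       [-0.93546789, -0.33813984, -0.10276807],
       [-0.00105219,  0.29345199, -0.95597323]]), array([ 0.25964881, -0.46284778,  0.38386503]))
```

View pics/top0.png

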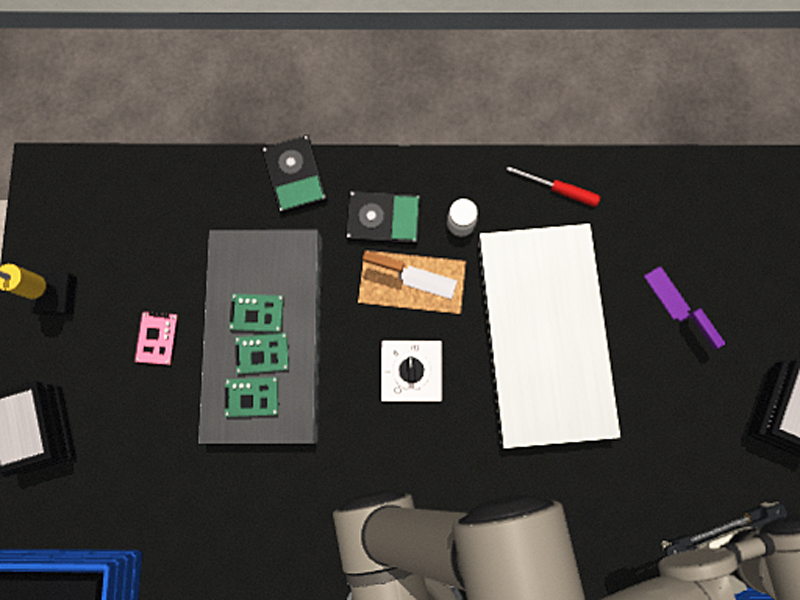

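View pics/side0.png

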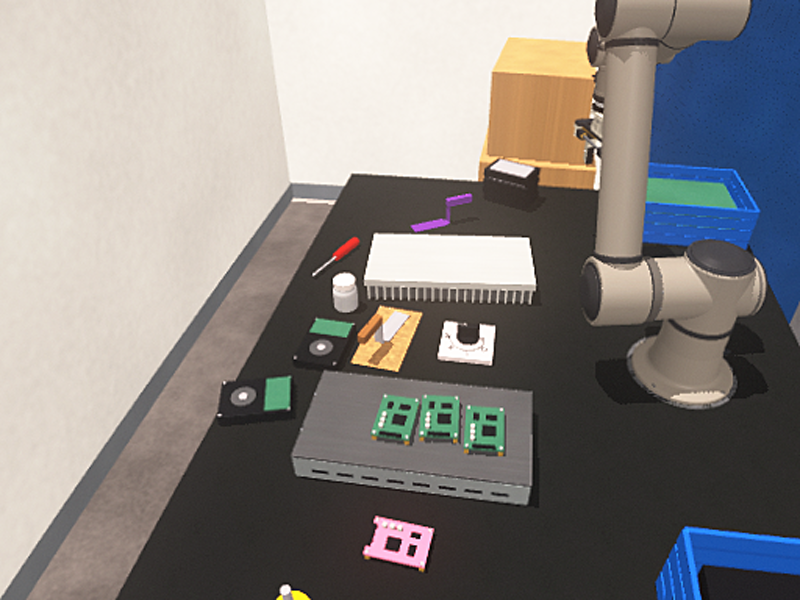

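The pictures show three green boards on the preheater (left), centred near (257,313), (262,353) and (251,397) in the enlarged top view. The steel spatula is on the mat with its handle at upper-left (385,265) and its tip at (455,290). The control unit is at (411,371), with its pointer up and slightly left. The slab is on the right.

```bash
python3 - <<'E'
from h import *
M=model('top'); s=.64
def P(l,z): return px2w(M,np.array(l)*s+ -0.18,z).round(3)
print('pre top',P([(209,230),(319,230),(317,443),(200,443)],.06).tolist())
print('slab top',P([(481,233),(590,224),(620,438),(503,447)],.06).tolist())
print('mat',P([(364,251),(466,260),(462,313),(359,304)],.003).tolist())
print('ctl',P([(381,340),(442,341),(442,402),(381,402)],.016).tolist())
print('blade',P([(404,270),(456,277),(456,299),(401,283)],.006).tolist())
print('drive',P([(349,191),(419,196),(417,243),(347,238)],.026).tolist(),'jar',P([(463,205)],.08))
im=cv2.imread('pics/top0_raw.png'); hsv=cv2.cvtColor(im,cv2.COLOR_BGR2HSV)
m=cv2.inRange(hsv,(50,80,40),(90,255,255)); m[:175]=0; m[300:]=0;m=cv2.morphologyEx(m,cv2.MORPH_CLOSE,np.ones((5,5)))
for c in cv2.findContours(m,0,2)[0]:
    if cv2.contourArea(c)<200: continue
    w=px2w(M,c[:,0].astype(float),.076)[:,:2].astype(np.float32)*1000
    print('board',cv2.minAreaRect(w))
a=im[205:265,235:290]; b=im[155:205,222:305]
a=cv2.resize(a,(550,600),interpolation=3); b=cv2.resize(b,(800,482),interpolation=3)
cv2.imwrite('pics/sel.png',a)
E
```

```text
pre top [[0.744, 0.399, 0.06], [0.745, 0.178, 0.06], [0.327, 0.168, 0.06], [0.325, 0.391, 0.06]]
slab top [[0.741, -0.147, 0.06], [0.76, -0.364, 0.06], [0.342, -0.404, 0.06], [0.323, -0.184, 0.06]]
mat [[0.716, 0.091, 0.003], [0.698, -0.12, 0.003], [0.588, -0.112, 0.003], [0.605, 0.099, 0.003]]
ctl [[0.53, 0.052, 0.016], [0.528, -0.07, 0.016], [0.408, -0.07, 0.016], [0.406, 0.05, 0.016]]
blade [[0.676, 0.007, 0.006], [0.662, -0.099, 0.006], [0.616, -0.099, 0.006], [0.649, 0.013, 0.006]]
drive [[0.839, 0.123, 0.026], [0.828, -0.023, 0.026], [0.728, -0.019, 0.026], [0.738, 0.125, 0.026]] jar [[ 0.792 -0.11   0.08 ]]
board ((492.38787841796875, 285.2251892089844), (118.40509033203125, 235.0449676513672), 88.96680450439453)
```

View pics/sel.png

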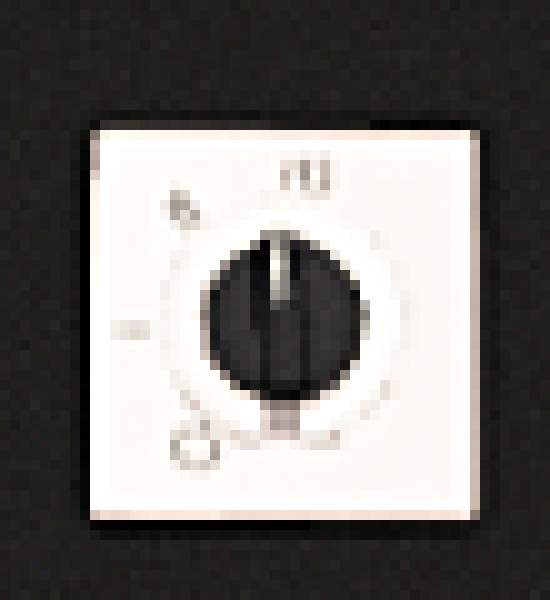

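The selector's pointer faces up at about (280,270) in the crop, so roughly 3.1 rad. The ring is lower-left at (195,450), which matches 0.6 rad with the unit's yaw near 0. I'll move over the unit for a closer look.

Request:
{"api": "apply_moves", "payload": {"delta_pos": [[0.35,0.6,0.05],[0.35,0.6,0.05],[0.35,0.6,0.05],[0.35,0.6,0.05],[0.35,0.6,0.05],[0.35,0.6,0.05],[0.35,0.6,0.05],[0.35,0.6,0.05]], "dr": [[0,0,-0.36],[0,0,-0.36],[0,0,-0.36],[0,0,-0.36],[0,0,-0.36],[0,0,-0.36],[0,0,-0.36],[0,0,-0.36]], "jaw": [0.6,0.6,0.6,0.6,0.6,0.6,0.6,0.6], "force": 30}}

```text
time: 0.77
tool_pos: [0.328, -0.2467, 0.2471]
tool_rot: [-3.14, -0.001, 0.187]
contact_force: [-0.8, 0.9, 0.4]
opening: 0.0554
grip_force: 0.0
```

Request:
{"api": "apply_moves", "payload": {"delta_pos": [[0.35,0.6,0.05],[0.35,0.6,0.05],[0.35,0.6,0.05],[0.35,0.6,0.05],[0.35,0.6,0.05],[0.35,0.6,0.05],[0.35,0.6,0.05],[0.35,0.6,0.05]], "dr": [[0,0,-0.36],[0,0,-0.36],[0,0,-0.36],[0,0,-0.36],[0,0,-0.36],[0,0,-0.36],[0,0,-0.36],[0,0,-0.36]], "jaw": [0.6,0.6,0.6,0.6,0.6,0.6,0.6,0.6]}}

```text
time: 1.43
tool_pos: [0.4687, -0.0064, 0.2667]
tool_rot: [-3.14, -0.002, 0.008]
contact_force: [-0.6, 0.4, -0.3]
opening: 0.0552
grip_force: 0.0
```

```bash
python3 - <<'E'
from h import *
s=telemetry.observe(); print(s['time'],s['tool_pos'],s['tool_rot'],s['qpos'],s['contact_force'])
im=snap('wrist','w1'); cv2.imwrite('pics/w1.png',cv2.resize(im[:,:,::-1],(800,600),interpolation=cv2.INTER_CUBIC))
M=model('wrist'); print(M[4],M[5]); print(w2px(M,[[.468,-.01,.06],[.66,.05,.07]]))
E
```

```text
1.4333 [ 0.4686617  -0.00643678  0.26674146] [-3.13988974e+00 -1.51462742e-03  7.88122355e-03] [-0.1788106   0.20612801  1.59953819  0.00201019  1.33475468  1.38363426] [-0.57422035  0.38730982 -0.3072659 ]
[[ 6.00808341e-03 -9.55829371e-01 -2.93860710e-01]
 [-9.99981946e-01 -5.77234747e-03 -1.66948378e-03]
 [-1.00524500e-04  2.93865435e-01 -9.55846795e-01]] [ 0.5459361  -0.00855675  0.42402917]
[[257.51901784 164.4551323 ]
 [194.17279944 -36.90166875]]
```

View pics/w1.png

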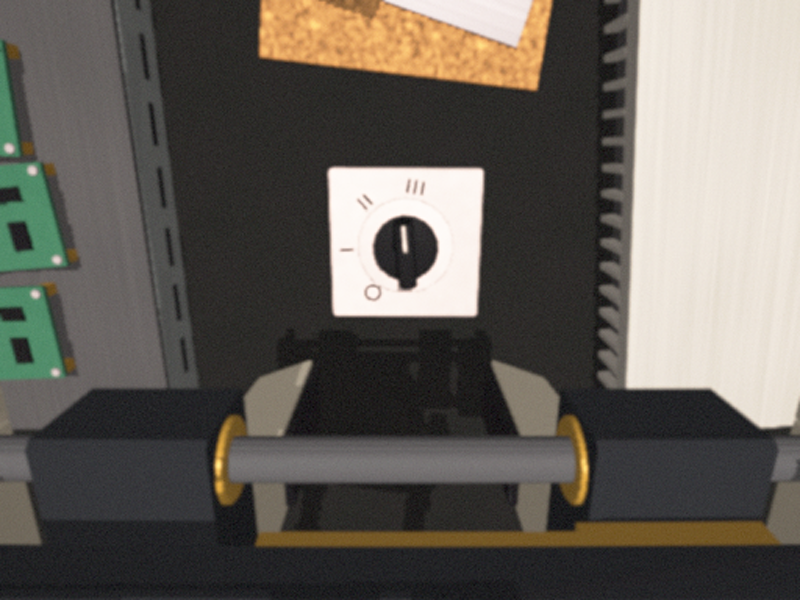

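The control unit's corners are (328,168), (484,168), (478,316) and (333,316). The selector bar runs from (404,222) down to (407,287), with the white pointer toward the top.

```bash
python3 - <<'E'
from h import *
M=model('wrist'); P=lambda l,z:px2w(M,np.array(l)*.64-.18,z)
c=P([(328,168),(484,168),(478,316),(333,316)],.016); print(c.round(4).tolist(),c.mean(0))
e=c[0]-c[3]+c[1]-c[2]; print('unit yaw',np.arctan2(e[1],e[0]))
b=P([(403,225),(405.5,252)],.06); d=b[0]-b[1]; print(b,np.arctan2(d[1],d[0]))
r=P([(373,292)],.016); print('ring',r-c.mean(0))
E
```

```text
[[0.5277, 0.0473, 0.016], [0.5284, -0.0718, 0.016], [0.4093, -0.0731, 0.016], [0.4085, 0.0473, 0.016]] [ 0.46848045 -0.01256804  0.016     ]
unit yaw 0.005188712903547967
[[ 0.49108986 -0.01008562  0.06      ]
 [ 0.47182369 -0.01200411  0.06      ]] 0.09925074075388116
ring [[-0.03903211  0.02646857  0.        ]]
```

Request:
{"api": "apply_moves", "payload": {"delta_pos": [[0,-0.015,-0.1],[0,-0.015,-0.2],[0,-0.015,-0.3],[0,-0.015,-0.4],[0,-0.015,-0.48],[0,-0.015,-0.54],[0,-0.015,-0.58],[0,-0.015,-0.58]], "dr": [[0,0,0.17],[0,0,0.17],[0,0,0.17],[0,0,0.17],[0,0,0.17],[0,0,0.17],[0,0,0.17],[0,0,0.17]], "jaw": [0.6,0.6,0.6,0.6,0.6,0.6,0.6,0.6]}}

```text
time: 2.15
tool_pos: [0.464, -0.0179, 0.0318]
tool_rot: [-3.14, 0.006, 0.086]
contact_force: [-0.8, 0.2, 0.4]
opening: 0.0555
grip_force: 0.0
```

Request:
{"api": "apply_moves", "payload": {"delta_pos": [[0,0,0],[0,0,0],[0,0,0],[0,0,0],[0,0,0],[0,0,0]], "dr": [[0,0,0],[0,0,0],[0,0,0],[0,0,0],[0,0,0],[0,0,0]], "jaw": [0,0,0,0,0,0], "force": 20}}

```text
time: 2.65
tool_pos: [0.4664, -0.0132, 0.0357]
tool_rot: [-3.136, -0.001, 0.085]
contact_force: [1.6, 39.6, 9.7]
opening: 0.0197
grip_force: 19.6
```

Request:
{"api": "apply_moves", "payload": {"delta_pos": [[0,0,0],[0,0,0],[0,0,0],[0,0,0]], "dr": [[0,0,0],[0,0,0],[0,0,0],[0,0,0]], "jaw": [0,0,0,0]}}

```text
time: 2.98
tool_pos: [0.4661, -0.0104, 0.0357]
tool_rot: [-3.133, -0.001, 0.086]
contact_force: [3.3, 39.0, 8.6]
opening: 0.0144
grip_force: 20.0
```

```bash
python3 - <<'E'
from h import *
s=telemetry.observe(); print(s['tool_pos'],s['tool_rot'],s['torque'],s['contact_force'],s['opening'])
im=snap('wrist','w2'); cv2.imwrite('pics/w2.png',im[:,:,::-1])
E
```

```text
[ 0.46613091 -0.01035902  0.03573785] [-3.13286199e+00 -1.33241038e-03  8.58591281e-02] [ 6.75197215 -0.4898279   0.11556482] [ 3.34160923 39.04486843  8.58209345] 0.0144459973662627
```

View pics/w2.png

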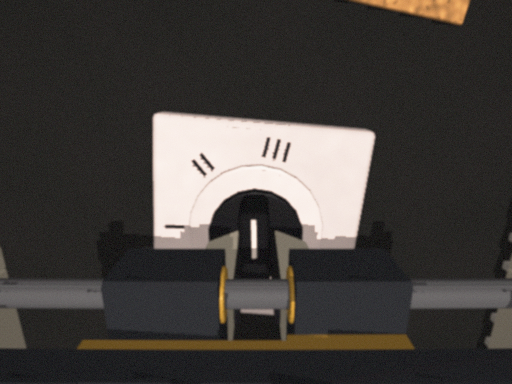

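The fingers are around the bar, but there is a 39 N side force toward +y, so I'll relieve it.

Request:
{"api": "apply_moves", "payload": {"delta_pos": [[0,0.008,0],[0,0.008,0],[0,0.008,0],[0,0.008,0]], "dr": [[0,0,0],[0,0,0],[0,0,0],[0,0,0]], "jaw": [0,0,0,0]}}

```text
time: 3.37
tool_pos: [0.4662, -0.0099, 0.0357]
tool_rot: [-3.137, -0.001, 0.087]
contact_force: [1.4, 22.0, 7.8]
opening: 0.0141
grip_force: 19.9
```

Request:
{"api": "apply_moves", "payload": {"delta_pos": [[0,0.01,0.004],[0,0.01,0.004],[0,0.01,0.004],[0,0.01,0.004]], "dr": [[0,0,0],[0,0,0],[0,0,0],[0,0,0]], "jaw": [0,0,0,0]}}

```text
time: 3.7
tool_pos: [0.4661, -0.0095, 0.0361]
tool_rot: [-3.141, 0.001, 0.088]
contact_force: [1.8, 0.9, -10.3]
opening: 0.0138
grip_force: 20.0
```

Request:
{"api": "apply_moves", "payload": {"delta_pos": [[0,0,0],[0,0,0],[0,0,0],[0,0,0],[0,0,0]], "dr": [[0,0,0.2],[0,0,0.4],[0,0,0.6],[0,0,0.8],[0,0,0.8]], "jaw": [0,0,0,0,0]}}

```text
time: 4.12
tool_pos: [0.4666, -0.0111, 0.0361]
tool_rot: [3.14, 0.001, 0.493]
contact_force: [2.4, -8.1, -11.9]
opening: 0.0138
grip_force: 20.0
```

Request:
{"api": "apply_moves", "payload": {"delta_pos": [[0,0,-0.002],[0,0,-0.002],[0,0,-0.002],[0,0,-0.002],[0,0,-0.002]], "dr": [[0,0,0.2],[0,0,0.4],[0,0,0.6],[0,0,0.8],[0,0,1.0]], "jaw": [0,0,0,0,0]}}

```text
time: 4.53
tool_pos: [0.4681, -0.0126, 0.0361]
tool_rot: [3.136, 0.001, 0.993]
contact_force: [4.5, -17.2, -9.9]
opening: 0.0137
grip_force: 20.0
```

Request:
{"api": "apply_moves", "payload": {"delta_pos": [[0,0,0],[0,0,0],[0,0,0],[0,0,0],[0,0,0]], "dr": [[0,0,0.2],[0,0,0.4],[0,0,0.6],[0,0,0.8],[0,0,1.0]], "jaw": [0,0,0,0,0]}}

```text
time: 4.95
tool_pos: [0.4702, -0.0133, 0.0362]
tool_rot: [3.133, 0.005, 1.493]
contact_force: [10.9, -17.8, -16.9]
opening: 0.0139
grip_force: 20.0
```

Request:
{"api": "apply_moves", "payload": {"delta_pos": [[0,0,0],[0,0,0],[0,0,0],[0,0,0],[0,0,0]], "dr": [[0,0,0.2],[0,0,0.4],[0,0,0.6],[0,0,0.8],[0,0,1.0]], "jaw": [0,0,0,0,0]}}

```text
time: 5.37
tool_pos: [0.4723, -0.013, 0.0362]
tool_rot: [3.132, 0.009, 1.992]
contact_force: [18.2, -12.2, -23.1]
opening: 0.0137
grip_force: 20.0
```

Request:
{"api": "apply_moves", "payload": {"delta_pos": [[0,0,0],[0,0,0],[0,0,0],[0,0,0],[0,0,0],[0,0,0]], "dr": [[0,0,0.2],[0,0,0.4],[0,0,0.6],[0,0,0.8],[0,0,1.0],[0,0,1.0]], "jaw": [0,0,0,0,0,0]}}

```text
time: 5.87
tool_pos: [0.4737, -0.0115, 0.0365]
tool_rot: [3.134, 0.014, 2.492]
contact_force: [21.0, -3.5, -22.0]
opening: 0.0139
grip_force: 20.0
```

Request:
{"api": "apply_moves", "payload": {"delta_pos": [[0,0,0],[0,0,0],[0,0,0]], "dr": [[0,0,0.11],[0,0,0.11],[0,0,0.11]], "jaw": [0,0,0]}}

```text
time: 6.12
tool_pos: [0.4738, -0.0113, 0.0366]
tool_rot: [3.135, 0.015, 2.542]
contact_force: [21.6, -2.6, -23.4]
opening: 0.0142
grip_force: 20.0
```

Request:
{"api": "apply_moves", "payload": {"delta_pos": [[0,0,0],[0,0,0],[0,0,0],[0,0,0.1],[0,0,0.2],[0,0,0.3],[0,0,0.4],[0,0,0.5]], "dr": [[0,0,0],[0,0,0],[0,0,0],[0,0,0],[0,0,0],[0,0,0],[0,0,0],[0,0,0]], "jaw": [0.6,0.6,0.6,0.6,0.6,0.6,0.6,0.6]}}

```text
time: 6.78
tool_pos: [0.4653, -0.0095, 0.2379]
tool_rot: [-3.142, -0.0, 2.543]
contact_force: [1.3, -0.7, -1.5]
opening: 0.0548
grip_force: 0.0
```

Request:
{"api": "apply_moves", "payload": {"delta_pos": [[0.25,-0.05,0.1],[0.25,-0.05,0.1],[0.25,-0.05,0.1],[0.25,-0.05,0.1],[0.25,-0.05,0.1]], "dr": [[0,0,-1],[0,0,-1],[0,0,-1],[0,0,-1],[0,0,-1]], "jaw": [0.6,0.6,0.6,0.6,0.6]}}

```text
time: 7.2
tool_pos: [0.5668, -0.0299, 0.2756]
tool_rot: [3.142, -0.0, 2.038]
contact_force: [-0.5, -0.7, -0.1]
opening: 0.0549
grip_force: 0.0
```

Request:
{"api": "apply_moves", "payload": {"delta_pos": [[0.1,-0.1,0.05],[0.1,-0.1,0.05],[0.1,-0.1,0.05],[0.1,-0.1,0.05],[0.1,-0.1,0.05],[0.1,-0.1,0.05]], "dr": [[0,0,-1],[0,0,-1],[0,0,-1],[0,0,-1],[0,0,-1],[0,0,-1]], "jaw": [0.6,0.6,0.6,0.6,0.6,0.6]}}

```text
time: 7.7
tool_pos: [0.6054, -0.0694, 0.2954]
tool_rot: [-3.14, -0.0, 1.549]
contact_force: [-0.4, 0.1, 0.0]
opening: 0.0553
grip_force: 0.0
```

```bash
python3 - <<'E'
from h import *
s=telemetry.observe(); print(s['tool_pos'],s['tool_rot'],s['qpos'])
im=snap('wrist','w3'); np.save('m3.npy',np.array(model('wrist'),dtype=object),allow_pickle=True)
t=snap('top','t3'); a=np.vstack([cv2.resize(im,(512,384)),np.zeros((200,512,3),np.uint8)])
a[384:,:200]=cv2.resize(t[210:265,235:290],(200,200),interpolation=3)
cv2.imwrite('pics/w3.png',a[:,:,::-1])
E
```

```text
[ 0.60543346 -0.06942451  0.2953838 ] [-3.14044413e+00 -2.57527786e-04  1.54920477e+00] [-2.39871646e-01  4.66182321e-01  1.14455162e+00  2.70504915e-06
  1.53203576e+00 -2.18280339e-01]
```

View pics/w3.png

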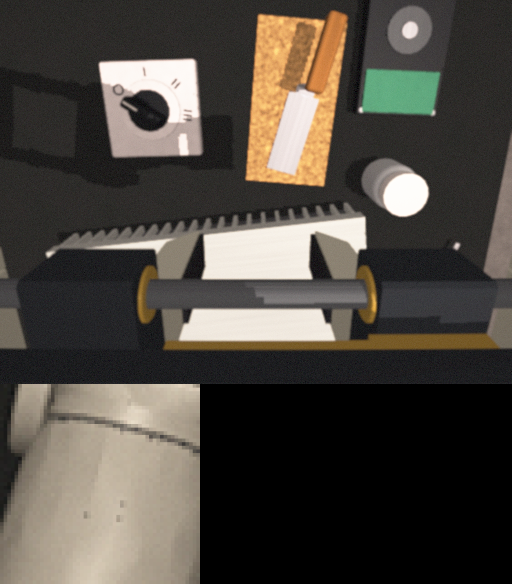

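The pointer now lies close to the ring. I'll measure both it and the spatula from an enlarged crop.

```bash
python3 - <<'E'
from h import *
im=cv2.imread('pics/w3_raw.png')
a=cv2.resize(im[50:165,95:210],(345,345),interpolation=3); b=cv2.resize(im[5:195,240:365],(395,600),interpolation=3)
o=np.zeros((600,750,3),np.uint8); o[:345,:345]=a; o[:,350:745]=b; cv2.imwrite('pics/w3c.png',o)
E
```

```text
(no output)
```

View pics/w3c.png

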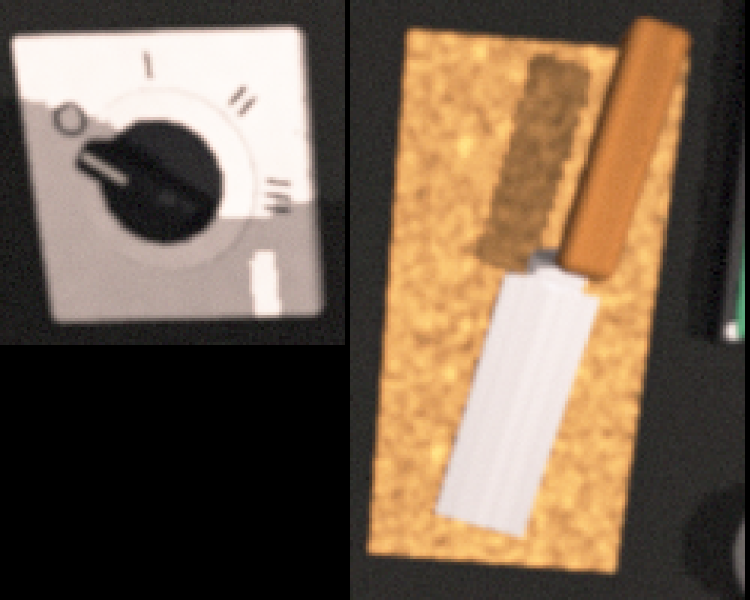

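```bash
python3 - <<'E'
from h import *
M=model('wrist'); 
A=lambda l:np.array(l)/3.+[95-.33,50-.33]; B=lambda l:(np.array(l)-[350,0.])/3.16+[239.7,4.7]
p=px2w(M,A([(125,183),(82,153)]),.06); d=p[1]-p[0]; an=np.arctan2(d[1],d[0]); print('pointer yaw',an,'theta',np.pi+.005-an, p)
c=px2w(M,A([(13,36),(301,27),(323,314),(54,322)]),.016); e=c[1]-c[0]+c[2]-c[3]; print(c.mean(0),np.arctan2(e[1],e[0]))
b=px2w(M,B([(503,275),(597,290),(527,535),(437,515)]),.0055); print(b.round(4).tolist(),b.mean(0))
for i in range(4): print(np.linalg.norm(b[i]-b[i-1]).round(4),end=' ')
tip=(b[2]+b[3])/2; bk=(b[0]+b[1])/2; d=tip-bk; print('psi',np.arctan2(d[1],d[0]),'tip',tip)
for z in(.08,.056):
  h=px2w(M,B([(640,18),(690,36),(606,280),(560,265)]),z); print(z,h.round(4).tolist(),h.mean(0))
  d=h[2]+h[3]-h[0]-h[1]; print(np.arctan2(d[1],d[0]),np.linalg.norm(d)/2)
m=px2w(M,B([(408,30),(690,52),(617,573),(369,553)]),.003); print('mat',m.round(4).tolist(),m.mean(0)); 
e=m[2]+m[3]-m[0]-m[1]; print(np.arctan2(e[1],e[0]))
E
```

```text
pointer yaw 2.486304892249371 theta 0.6602877613404221 [[ 0.467015   -0.00756747  0.06      ]
 [ 0.45195642  0.00400629  0.06      ]]
[ 0.47208553 -0.00896323  0.016     ] 0.0027441053128735206
[[0.6471, 0.0088, 0.0055], [0.6858, 0.002, 0.0055], [0.658, -0.1008, 0.0055], [0.6186, -0.0909, 0.0055]] [ 0.65239292 -0.04522033  0.0055    ]
0.1037 0.0392 0.1065 0.0406 psi -1.841769463910375 tip [ 0.63832809 -0.09584856  0.0055    ]
0.08 [[0.684, 0.087, 0.08], [0.7003, 0.0814, 0.08], [0.6756, 0.0065, 0.08], [0.6598, 0.0118, 0.08]] [0.67992115 0.04667788 0.08      ]
-1.886877841436962 0.07891483082740858
0.056 [[0.689, 0.0919, 0.056], [0.7064, 0.086, 0.056], [0.68, 0.0063, 0.056], [0.6632, 0.0119, 0.056]] [0.68464489 0.04904072 0.056     ]
-1.8868778414369622 0.08398798221321058
mat [[0.6104, 0.1007, 0.003], [0.72, 0.0905, 0.003], [0.6987, -0.1199, 0.003], [0.5883, -0.1079, 0.003]] [ 0.65434206 -0.00915582  0.003     ]
-1.6740668708311701
```

The selector reads about 0.62 rad, which is off. The spatula's blade centre is near (0.649, -0.045), its heading is -1.86 and its grip point is near (0.677, 0.048). The lengths match the specification. Next I'll grip it.

Request:
{"api": "apply_moves", "payload": {"delta_pos": [[0.18,0.295,0],[0.18,0.295,0],[0.18,0.295,0],[0.18,0.295,0],[0.18,0.295,0],[0.18,0.295,-0.2],[0.18,0.295,-0.2],[0.18,0.295,-0.2]], "dr": [[0,0,-0.54],[0,0,-0.54],[0,0,-0.54],[0,0,-0.54],[0,0,-0.54],[0,0,-0.54],[0,0,-0.54],[0,0,-0.54]], "jaw": [0.6,0.6,0.6,0.6,0.6,0.6,0.6,0.6]}}

```text
time: 8.47
tool_pos: [0.6736, 0.0479, 0.2069]
tool_rot: [-3.126, 0.005, 1.275]
contact_force: [-0.8, 0.1, -2.0]
opening: 0.0552
grip_force: 0.0
```

Request:
{"api": "apply_moves", "payload": {"delta_pos": [[0,0,-0.1],[0,0,-0.2],[0,0,-0.28],[0,0,-0.35],[0,0,-0.4],[0,0,-0.415],[0,0,-0.415],[0,0,-0.415]], "dr": [[0,0,0],[0,0,0],[0,0,0],[0,0,0],[0,0,0],[0,0,0],[0,0,0],[0,0,0]], "jaw": [0.6,0.6,0.6,0.6,0.6,0.6,0.6,0.6]}}

```text
time: 9.13
tool_pos: [0.6795, 0.0479, 0.0518]
tool_rot: [3.139, -0.001, 1.273]
contact_force: [0.6, 0.3, 0.1]
opening: 0.0546
grip_force: 0.0
```

Request:
{"api": "apply_moves", "payload": {"delta_pos": [[0,0,0],[0,0,0],[0,0,0],[0,0,0],[0,0,0],[0,0,0],[0,0,0],[0,0,0]], "dr": [[0,0,0],[0,0,0],[0,0,0],[0,0,0],[0,0,0],[0,0,0],[0,0,0],[0,0,0]], "jaw": [0,0,0,0,0,0,0,0], "force": 50}}

```text
time: 9.8
tool_pos: [0.6785, 0.0484, 0.0498]
tool_rot: [3.141, -0.0, 1.273]
contact_force: [-0.2, -0.5, 2.5]
opening: 0.0194
grip_force: 49.7
```

Request:
{"api": "apply_moves", "payload": {"delta_pos": [[0,0,0.1],[0,0,0.2],[0,0,0.3],[0,0,0.4],[0,0,0.5],[0,0,0.6],[0,0,0.65],[0,0,0.65]], "dr": [[0,0,0],[0,0,0],[0,0,0],[0,0,0],[0,0,0],[0,0,0],[0,0,0],[0,0,0]], "jaw": [0,0,0,0,0,0,0,0]}}

```text
time: 10.47
tool_pos: [0.6798, 0.0484, 0.316]
tool_rot: [3.131, -0.003, 1.273]
contact_force: [1.4, -0.4, -2.1]
opening: 0.0198
grip_force: 49.9
```

Request:
{"api": "apply_moves", "payload": {"delta_pos": [[-0.05,0.125,0],[-0.05,0.125,0],[-0.05,0.125,0],[-0.05,0.125,0],[-0.05,0.125,0]], "dr": [[0,0,0.2],[0,0,0.4],[0,0,0.6],[0,0,0.8],[0,0,1.0]], "jaw": [0,0,0,0,0]}}

```text
time: 10.88
tool_pos: [0.6576, 0.0989, 0.3075]
tool_rot: [-3.138, -0.001, 1.779]
contact_force: [0.4, -0.2, -2.5]
opening: 0.02
grip_force: 49.9
```

Request:
{"api": "apply_moves", "payload": {"delta_pos": [[-0.05,0.125,0],[-0.05,0.125,0],[-0.05,0.125,0],[-0.05,0.125,0],[-0.05,0.125,0]], "dr": [[0,0,0.2],[0,0,0.4],[0,0,0.6],[0,0,0.8],[0,0,1.0]], "jaw": [0,0,0,0,0]}}

```text
time: 11.3
tool_pos: [0.6376, 0.1489, 0.3075]
tool_rot: [-3.139, -0.002, 2.279]
contact_force: [-0.4, 0.6, -1.9]
opening: 0.0198
grip_force: 49.9
```

Request:
{"api": "apply_moves", "payload": {"delta_pos": [[-0.05,0.125,0],[-0.05,0.125,0],[-0.05,0.125,0],[-0.05,0.125,0],[-0.05,0.125,0]], "dr": [[0,0,0.2],[0,0,0.4],[0,0,0.6],[0,0,0.8],[0,0,1.0]], "jaw": [0,0,0,0,0]}}

```text
time: 11.72
tool_pos: [0.6175, 0.1988, 0.3074]
tool_rot: [-3.14, -0.003, 2.779]
contact_force: [0.2, 0.9, -1.6]
opening: 0.0195
grip_force: 49.9
```

Request:
{"api": "apply_moves", "payload": {"delta_pos": [[-0.02,0.15,0],[-0.02,0.15,0],[-0.02,0.15,0],[-0.02,0.15,0],[-0.02,0.15,0],[-0.02,0.15,0]], "dr": [[0,0,0.2],[0,0,0.4],[0,0,0.6],[0,0,0.74],[0,0,0.74],[0,0,0.74]], "jaw": [0,0,0,0,0,0]}}

```text
time: 12.22
tool_pos: [0.6099, 0.2583, 0.3079]
tool_rot: [-3.141, -0.003, 3.141]
contact_force: [-0.4, 0.3, -2.2]
opening: 0.0199
grip_force: 49.9
```

```bash
python3 - <<'E'
from h import *
s=telemetry.observe(); print(s['tool_pos'],s['tool_rot'],s['qpos'])
im=snap('wrist','w4'); s=snap('side','s4'); cv2.imwrite('pics/w4.png',np.vstack([im[:300],s[40:340]])[:,:,::-1])
E
```

```text
[0.60992112 0.25828396 0.30789454] [-3.14086910e+00 -2.71487326e-03  3.14060253e+00] [ 2.84937063e-01  5.78903466e-01  9.24017051e-01  7.17248466e-05
  1.64148086e+00 -1.28486515e+00]
```

View pics/w4.png

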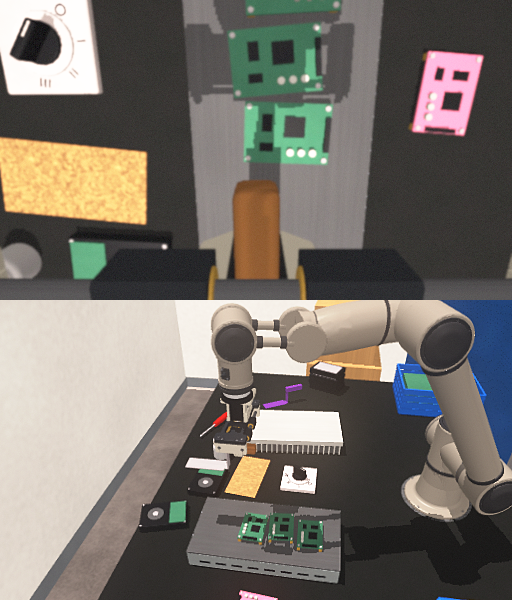

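The spatula is held with its blade level. In the wrist view, the far board has corners near (245,104), (332,104), (330,163) and (243,160). The middle board spans (229,30) to (327,95), and the near board's edge is at row 15.

```bash
python3 - <<'E'
from h import *
M=model('wrist')
for n,l in {'far':[(245,105),(332,104),(330,163),(243,160)],'mid':[(229,30),(325,23),(327,92),(234,98)],'near':[(247,12),(341,16)]}.items():
    p=px2w(M,l,.076)-[0,.003,0]; print(n,p[:,:2].round(3).tolist(),p.mean(0).round(3))
T=model('top'); im=cv2.imread('pics/top0_raw.png')
# enlarged crop of boards
cv2.imwrite('pics/b0.png',cv2.resize(im[182:272,138:190],(346,600),interpolation=3))
for c in([.57,.285],[.5,.285],[.42,.29]): print(w2px(T,[[c[0],c[1],.076]]))
E
```

```text
far [[0.544, 0.241], [0.543, 0.34], [0.611, 0.342], [0.607, 0.238]] [0.576 0.29  0.076]
mid [[0.466, 0.225], [0.459, 0.328], [0.53, 0.334], [0.536, 0.229]] [0.498 0.279 0.076]
near [[0.448, 0.245], [0.452, 0.344]] [0.45  0.295 0.076]
[[166.16691728 201.23493473]]
[[165.06345495 224.24200177]]
[[162.08983014 251.06863191]]
```

View pics/b0.png

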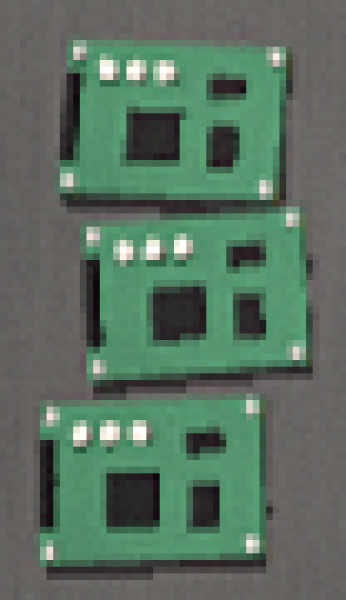

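Top crop: the near board has corners (42,402), (262,397), (267,560) and (46,566).

```bash
python3 - <<'E'
from h import *
T=model('top')
for n,l in {'far':[(72,42),(284,48),(279,204),(62,196)],'mid':[(82,224),(302,207),(311,367),(92,380)],'near':[(42,402),(262,397),(267,560),(46,566)]}.items():
    p=px2w(T,np.array(l)/6.66+[137.6,181.6],.076); d=p[0]-p[1]+p[3]-p[2]; print(n,p[:,:2].round(3).tolist(),p.mean(0).round(3),np.arctan2(-d[0],d[1]))
E
```

```text
far [[0.611, 0.341], [0.609, 0.244], [0.537, 0.243], [0.54, 0.342]] [0.574 0.293 0.076] -0.026471817981805416
mid [[0.527, 0.332], [0.535, 0.233], [0.463, 0.226], [0.457, 0.324]] [0.495 0.279 0.076] 0.07541787936630354
near [[0.447, 0.346], [0.449, 0.247], [0.378, 0.242], [0.374, 0.34]] [0.412 0.294 0.076] 0.032156262422426474
```

Request:
{"api": "apply_moves", "payload": {"delta_pos": [[-0.1,0.02,0],[-0.2,0.04,0],[-0.3,0.05,0],[-0.4,0.06,0],[-0.5,0.07,-0.05],[-0.5,0.09,-0.1],[-0.5,0.09,-0.1]], "dr": [[0,0,0],[0,0,0],[0,0,0],[0,0,0],[0,0,0],[0,0,0],[0,0,0]], "jaw": [0,0,0,0,0,0,0]}}

```text
time: 12.9
tool_pos: [0.4068, 0.2942, 0.2669]
tool_rot: [-3.14, -0.005, -3.14]
contact_force: [0.3, 0.2, -1.0]
opening: 0.0197
grip_force: 49.9
```

Request:
{"api": "apply_moves", "payload": {"delta_pos": [[-0.1,0,0],[-0.2,0,0],[-0.3,0,0],[-0.4,0,-0.05],[-0.5,0,-0.1],[-0.5,0,-0.15],[-0.5,0,-0.15],[-0.5,0,-0.15]], "dr": [[0,0,0],[0,0,0],[0,0,0],[0,0,0],[0,0,0],[0,0,0],[0,0,0],[0,0,0]], "jaw": [0,0,0,0,0,0,0,0]}}

```text
time: 13.57
tool_pos: [0.2115, 0.2947, 0.2103]
tool_rot: [3.142, 0.001, -3.141]
contact_force: [0.7, 0.4, -1.5]
opening: 0.0196
grip_force: 49.9
```

```bash
python3 - <<'E'
from h import *
s=telemetry.observe(); print(s['tool_pos'],s['tool_rot'],s['qpos'],s['opening'])
E
```

```text
[0.21150214 0.2947061  0.21032087] [ 3.14155378e+00  6.17334472e-04 -3.14084430e+00] [ 7.36449730e-01  5.62259483e-02  1.94268974e+00 -4.23813337e-04
  1.14219325e+00 -8.34918922e-01] 0.019564930966225934
```

Request:
{"api": "apply_moves", "payload": {"delta_pos": [[0,0,-0.08],[0,0,-0.15],[0,0,-0.2],[0,0,-0.23],[0,0,-0.245],[0,0,-0.245],[0,0,-0.245],[0,0,-0.245]], "dr": [[0,0,0],[0,0,0],[0,0,0],[0,0,0],[0,0,0],[0,0,0],[0,0,0],[0,0,0]], "jaw": [0,0,0,0,0,0,0,0]}}

```text
time: 14.23
tool_pos: [0.2117, 0.2952, 0.1127]
tool_rot: [3.14, 0.002, -3.141]
contact_force: [0.2, 0.5, -1.6]
opening: 0.0197
grip_force: 49.9
```

```bash
python3 - <<'E'
from h import *
s=telemetry.observe(); print(s['tool_pos'],s['tool_rot'],s['contact_force'])
im=snap('side','s5'); M=model('side')
tip=s['tool_pos']+[.15,0,-.0468]
q=w2px(M,[tip+[0,.02,0],tip+[-.105,.02,0],[.374,.34,.06],[.449,.346,.06]]); print(q)
x0,y0=210,230
c=cv2.resize(im[y0:y0+120,x0:x0+160],(800,600),interpolation=3)
cv2.imwrite('pics/s5.png',c[:,:,::-1]); print((q-[x0,y0])*5)
E
```

```text
[0.21174283 0.29517598 0.11265696] [ 3.13982632e+00  1.92381634e-03 -3.14112935e+00] [ 0.19465083  0.46267511 -1.57963663]
[[327.89198725 283.30185499]
 [366.32002191 287.79864472]
 [322.81448336 291.19500035]
 [295.29166801 289.55550451]]
[[589.45993626 266.50927496]
 [781.60010954 288.99322359]
 [564.07241679 305.97500175]
 [426.45834003 297.77752253]]
```

View pics/s5.png

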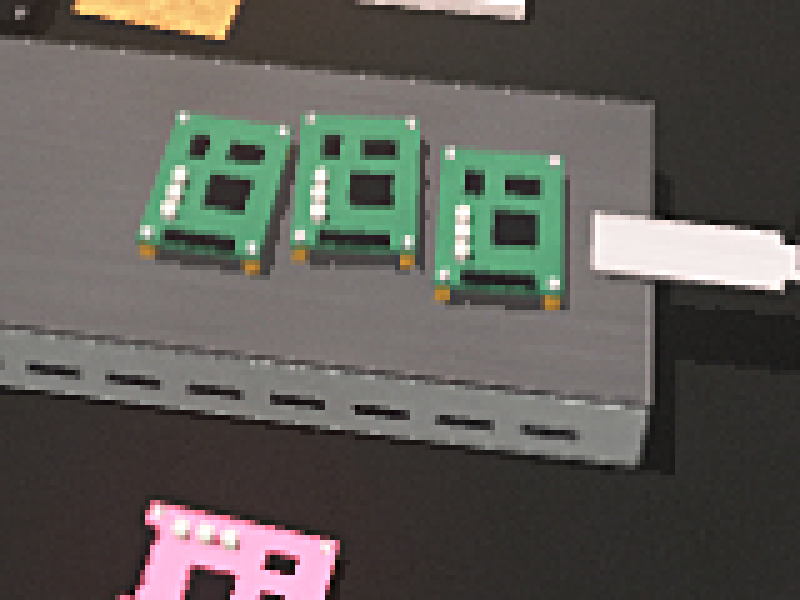

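The blade tip's corner is at (592,268), against a prediction of (589,266), and the back corner matches too, so the blade pose model is good. Now I slide in.

Request:
{"api": "apply_moves", "payload": {"delta_pos": [[0.01,0,-0.004],[0.04,0,-0.004],[0.07,0,-0.004],[0.1,0,-0.004],[0.13,0,-0.004],[0.16,0,-0.004],[0.19,0,-0.004],[0.215,0,-0.004]], "dr": [[0,0,0],[0,0,0],[0,0,0],[0,0,0],[0,0,0],[0,0,0],[0,0,0],[0,0,0]], "jaw": [0,0,0,0,0,0,0,0]}}

```text
time: 14.95
tool_pos: [0.298, 0.2943, 0.1099]
tool_rot: [3.141, 0.0, -3.141]
contact_force: [0.2, -0.0, -2.2]
opening: 0.0199
grip_force: 49.9
```

Request:
{"api": "apply_moves", "payload": {"delta_pos": [[0,0,0],[0,0,0.005],[0,0,0.01],[0,0,0.015],[0,0,0.02],[0,0,0.03],[0,0,0.04],[0,0,0.05]], "dr": [[0,0,0],[0,0,0],[0,0,0],[0,0,0],[0,0,0],[0,0,0],[0,0,0],[0,0,0]], "jaw": [0,0,0,0,0,0,0,0]}}

```text
time: 15.62
tool_pos: [0.2961, 0.2944, 0.1304]
tool_rot: [3.141, 0.0, -3.14]
contact_force: [-0.0, -0.1, -2.4]
opening: 0.0198
grip_force: 49.9
```

```bash
python3 - <<'E'
from h import *
s=telemetry.observe(); print(s['tool_pos'],s['tool_rot'],s['contact_force'],s['opening'])
im=snap('side','s6'); x0,y0=210,230
cv2.imwrite('pics/s6.png',cv2.resize(im[y0:y0+120,x0:x0+160],(640,480),interpolation=3)[:,:,::-1])
E
```

```text
[0.2961292  0.29439991 0.13042547] [ 3.14148549e+00  5.88192894e-07 -3.14008910e+00] [-0.00873246 -0.1349651  -2.41730174] 0.019758323788850594
```

View pics/s6.png

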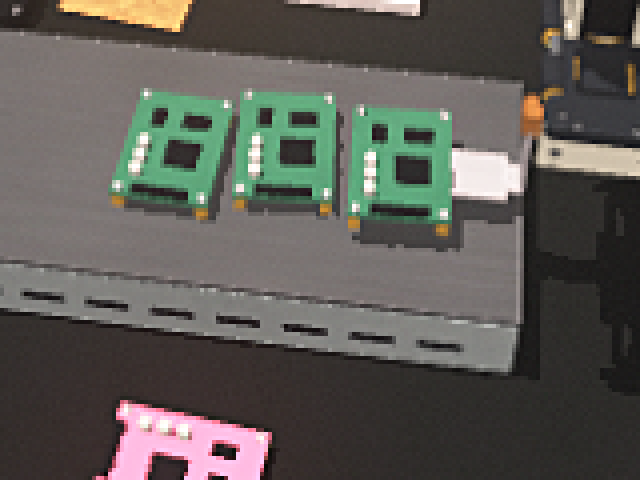

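The board sits level on the blade. I'll carry it to the far part of the slab, targeting board centre (0.670, -0.263) and TCP (0.554, -0.263).

Request:
{"api": "apply_moves", "payload": {"delta_pos": [[0,0,0.015],[0,0,0.045],[0,0,0.09],[0,0,0.15],[0,0,0.21],[0,0,0.255],[0,0,0.285],[0,0,0.3]], "dr": [[0,0,0],[0,0,0],[0,0,0],[0,0,0],[0,0,0],[0,0,0],[0,0,0],[0,0,0]], "jaw": [0,0,0,0,0,0,0,0]}}

```text
time: 16.33
tool_pos: [0.2968, 0.2947, 0.252]
tool_rot: [3.14, 0.003, -3.14]
contact_force: [0.6, -0.4, -3.1]
opening: 0.02
grip_force: 49.9
```

Request:
{"api": "apply_moves", "payload": {"delta_pos": [[0.006,-0.014,0],[0.019,-0.041,0],[0.038,-0.082,0],[0.063,-0.136,0],[0.095,-0.204,0],[0.126,-0.272,0],[0.158,-0.34,0],[0.189,-0.408,0]], "dr": [[0,0,0],[0,0,0],[0,0,0],[0,0,0],[0,0,0],[0,0,0],[0,0,0],[0,0,0]], "jaw": [0,0,0,0,0,0,0,0]}}

```text
time: 17.0
tool_pos: [0.3716, 0.1293, 0.2489]
tool_rot: [-3.141, -0.002, -3.14]
contact_force: [1.0, 0.0, -2.6]
opening: 0.0199
grip_force: 49.9
```

Request:
{"api": "apply_moves", "payload": {"delta_pos": [[0.032,-0.068,0],[0.063,-0.136,0],[0.095,-0.204,0],[0.126,-0.272,0],[0.158,-0.34,0],[0.189,-0.408,0],[0.221,-0.476,0],[0.252,-0.544,0]], "dr": [[0,0,0],[0,0,0],[0,0,0],[0,0,0],[0,0,0],[0,0,0],[0,0,0],[0,0,0]], "jaw": [0,0,0,0,0,0,0,0]}}

```text
time: 17.67
tool_pos: [0.4723, -0.0882, 0.2487]
tool_rot: [3.141, -0.002, -3.141]
contact_force: [0.9, -0.3, -2.4]
opening: 0.0196
grip_force: 49.9
```

Request:
{"api": "apply_moves", "payload": {"delta_pos": [[0.032,-0.068,0],[0.063,-0.136,0],[0.095,-0.204,0],[0.124,-0.268,0],[0.149,-0.322,0],[0.172,-0.372,0],[0.19,-0.41,0],[0.204,-0.44,0]], "dr": [[0,0,0],[0,0,0],[0,0,0],[0,0,0],[0,0,0],[0,0,0],[0,0,0],[0,0,0]], "jaw": [0,0,0,0,0,0,0,0]}}

```text
time: 18.33
tool_pos: [0.5538, -0.2643, 0.2479]
tool_rot: [3.14, -0.003, -3.141]
contact_force: [-0.2, 0.5, -3.1]
opening: 0.0196
grip_force: 49.9
```

```bash
python3 - <<'E'
from h import *
s=telemetry.observe(); print(s['tool_pos'],s['tool_rot'],s['contact_force'],s['torque'],s['qpos'])
im=snap('side','s7'); M=model('side')
hsv=cv2.cvtColor(im,cv2.COLOR_RGB2HSV); m=cv2.inRange(hsv,(65,80,40),(85,255,255)); 
c,st=cv2.connectedComponentsWithStats(m)[1:3]
p=w2px(M,[s['tool_pos']+[.116,0,-.03]]); print('expect board at',p)
for q in st[1:]:
    if q[4]>60: print(q)
E
```

```text
[ 0.55378008 -0.26431505  0.24785269] [ 3.14041897e+00 -2.95060513e-03 -3.14149108e+00] [-0.17867825  0.52496231 -3.06228371] [0.14585507 0.0506325  0.01224912] [-5.69831694e-01  4.96822496e-01  1.22197791e+00 -6.10296990e-04
  1.42590979e+00 -2.14063881e+00]
expect board at [[255.55458254 128.26099108]]
[420 114  51  19 656]
[245 125  20  14 130]
[198 204  27  12 224]
[169 241  17  22 339]
[238 253  30  29 455]
[268 253  26  28 458]
```

Request:
{"api": "apply_moves", "payload": {"delta_pos": [[0,0,-0.02],[0,0,-0.05],[0,0,-0.09],[0,0,-0.14],[0,0,-0.19],[0,0,-0.235],[0,0,-0.27],[0,0,-0.295]], "dr": [[0,0,0],[0,0,0],[0,0,0],[0,0,0],[0,0,0],[0,0,0],[0,0,0],[0,0,0]], "jaw": [0,0,0,0,0,0,0,0]}}

```text
time: 19.05
tool_pos: [0.5527, -0.2608, 0.1292]
tool_rot: [3.139, -0.004, -3.14]
contact_force: [-0.4, 0.2, -2.7]
opening: 0.0198
grip_force: 49.9
```

Request:
{"api": "apply_moves", "payload": {"delta_pos": [[0,0,-0.008],[0,0,-0.015],[0,0,-0.022],[0,0,-0.028],[0,0,-0.034],[0,0,-0.04],[0,0,-0.045],[0,0,-0.045]], "dr": [[0,0,0],[0,0,0],[0,0,0],[0,0,0],[0,0,0],[0,0,0],[0,0,0],[0,0,0]], "jaw": [0,0,0,0,0,0,0,0]}}

```text
time: 19.72
tool_pos: [0.5543, -0.2624, 0.1138]
tool_rot: [3.141, -0.0, -3.14]
contact_force: [0.7, -0.2, -1.8]
opening: 0.0198
grip_force: 49.9
```

Request:
{"api": "apply_moves", "payload": {"delta_pos": [[0,0,-0.006],[-0.01,0,-0.006],[-0.04,0,-0.006],[-0.075,0,-0.006],[-0.115,0,-0.006],[-0.155,0,-0.006],[-0.195,0,-0.006],[-0.22,0,-0.006]], "dr": [[0,0,0],[0,0,0],[0,0,0],[0,0,0],[0,0,0],[0,0,0],[0,0,0],[0,0,0]], "jaw": [0,0,0,0,0,0,0,0]}}

```text
time: 20.38
tool_pos: [0.4647, -0.2623, 0.1116]
tool_rot: [3.141, -0.001, -3.141]
contact_force: [-0.5, -0.2, -1.9]
opening: 0.0195
grip_force: 49.9
```

Request:
{"api": "apply_moves", "payload": {"delta_pos": [[0,0,0.0],[0,0,0.1],[0,0,0.2],[0,0,0.3],[0,0,0.4],[0,0,0.4]], "dr": [[0,0,0],[0,0,0],[0,0,0],[0,0,0],[0,0,0],[0,0,0]], "jaw": [0,0,0,0,0,0]}}

```text
time: 20.88
tool_pos: [0.4698, -0.2645, 0.2805]
tool_rot: [-3.132, 0.013, -3.14]
contact_force: [0.3, 0.0, -1.8]
opening: 0.0196
grip_force: 49.9
```

```bash
cat >> h.py <<'E'
def boards(cam,z=.076,roi=None):
    im=eyes.read_camera(cam); M=model(cam); hsv=cv2.cvtColor(im,cv2.COLOR_RGB2HSV)
    m=cv2.inRange(hsv,(65,70,40),(90,255,255))
    m=cv2.morphologyEx(m,cv2.MORPH_CLOSE,np.ones((3,3)))
    n,l,st,_=cv2.connectedComponentsWithStats(m)
    for i in range(1,n):
        if st[i,4]<120: continue
        c=cv2.findContours((l==i).astype(np.uint8),0,1)[0][0]
        w=px2w(M,c[:,0].astype(float),z)[:,:2]
        if w[:,1].max()>.45 or w[:,1].min()<-.45: continue
        print(cam,cv2.minAreaRect((w*1000).astype(np.float32)),st[i,4])
    return im
E
python3 - <<'E'
from h import *
s=telemetry.observe(); print(s['tool_pos'],s['tool_rot'])
im=boards('side'); t=boards('top'); cv2.imwrite('pics/s8.png',np.vstack([im[70:340],t[80:340]])[:,:,::-1])
E
```

```text
[ 0.46978457 -0.26448157  0.28045829] [-3.13190088  0.01304421 -3.13990848]
side ((673.6446533203125, -262.150146484375), (67.01280975341797, 96.74781036376953), 1.8909560441970825) 161
side ((764.3028564453125, 65.48468017578125), (47.80447006225586, 85.66011810302734), 86.46208190917969) 228
side ((814.2572631835938, 272.5684509277344), (48.25876235961914, 89.20954895019531), 18.65596580505371) 346
side ((540.2943115234375, 289.7601013183594), (160.33990478515625, 106.35401916503906), 8.96667194366455) 1073
top ((818.5010375976562, 217.7701416015625), (51.10333251953125, 88.53868865966797), 17.01192855834961) 439
top ((767.6116943359375, 4.635049819946289), (51.28050994873047, 88.18089294433594), 86.14356231689453) 437
top ((671.3027954101562, -262.2733154296875), (66.59123992919922, 97.95313262939453), 4.802995681762695) 477
top ((537.0156860351562, 287.4049072265625), (157.3080291748047, 106.66299438476562), 7.067625522613525) 1298
```

View pics/s8.png

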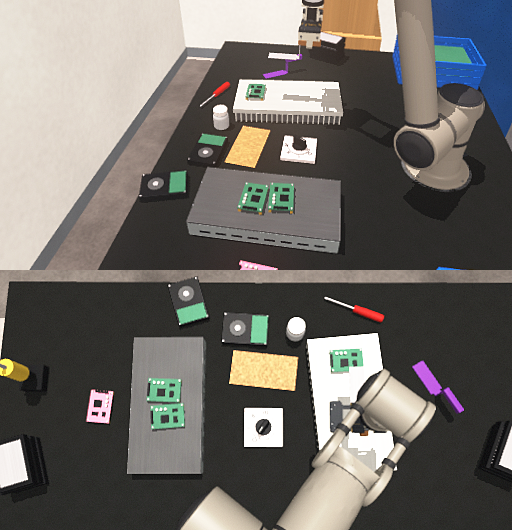

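Board 1 is flat on the slab at (0.672, -0.262) and the other two haven't moved. Next is the middle board at (0.497, 0.278).

Request:
{"api": "apply_moves", "payload": {"delta_pos": [[-0.03,0.09,0],[-0.06,0.18,0],[-0.1,0.28,0],[-0.13,0.37,0],[-0.16,0.46,0],[-0.2,0.55,0],[-0.23,0.64,0],[-0.25,0.7,0]], "dr": [[0,0,0],[0,0,0],[0,0,0],[0,0,0],[0,0,0],[0,0,0],[0,0,0],[0,0,0]], "jaw": [0,0,0,0,0,0,0,0]}}

```text
time: 21.65
tool_pos: [0.3641, 0.0202, 0.2701]
tool_rot: [3.14, -0.003, -3.14]
contact_force: [-0.1, 0.2, -1.4]
opening: 0.0194
grip_force: 49.9
```

Request:
{"api": "apply_moves", "payload": {"delta_pos": [[-0.03,0.09,0],[-0.05,0.18,0],[-0.08,0.27,0],[-0.11,0.36,0],[-0.14,0.45,0],[-0.16,0.54,-0.05],[-0.19,0.62,-0.1],[-0.19,0.655,-0.1]], "dr": [[0,0,0],[0,0,0],[0,0,0],[0,0,0],[0,0,0],[0,0,0],[0,0,0],[0,0,0]], "jaw": [0,0,0,0,0,0,0,0]}}

```text
time: 22.32
tool_pos: [0.2859, 0.2814, 0.2269]
tool_rot: [-3.138, -0.008, -3.137]
contact_force: [-0.3, -0.8, -1.4]
opening: 0.0198
grip_force: 49.9
```

Request:
{"api": "apply_moves", "payload": {"delta_pos": [[0,0,0],[0,0,-0.05],[0,0,-0.1],[0,0,-0.15],[0,0,-0.18],[0,0,-0.2],[0,0,-0.2],[0,0,-0.2]], "dr": [[0,0,0],[0,0,0],[0,0,0],[0,0,0],[0,0,0],[0,0,0],[0,0,0],[0,0,0]], "jaw": [0,0,0,0,0,0,0,0]}}

```text
time: 22.98
tool_pos: [0.2905, 0.2792, 0.1515]
tool_rot: [-3.141, -0.001, -3.141]
contact_force: [-0.3, 0.6, -1.0]
opening: 0.0198
grip_force: 49.9
```

```bash
python3 - <<'E'
from h import *
s=telemetry.observe(); print(s['tool_pos'],s['tool_rot'])
boards('side')
E
```

```text
[0.29050551 0.27917986 0.15145486] [-3.14119465e+00 -6.54195578e-04 -3.14102638e+00]
side ((673.6446533203125, -262.150146484375), (67.01280975341797, 96.74781036376953), 1.8909560441970825) 164
side ((764.4257202148438, 65.31486511230469), (47.85197830200195, 85.34538269042969), 86.8951416015625) 226
side ((814.2572631835938, 272.5684509277344), (48.25876235961914, 89.20954895019531), 18.65596580505371) 346
side ((540.2943115234375, 289.7601013183594), (160.33990478515625, 106.35401916503906), 8.96667194366455) 1070
```

Request:
{"api": "apply_moves", "payload": {"delta_pos": [[0,0,-0.04],[0,0,-0.07],[0,0,-0.09],[0,0,-0.1],[0,0,-0.1],[0,0,-0.1]], "dr": [[0,0,0],[0,0,0],[0,0,0],[0,0,0],[0,0,0],[0,0,0]], "jaw": [0,0,0,0,0,0]}}

```text
time: 23.53
tool_pos: [0.2907, 0.2798, 0.112]
tool_rot: [3.141, 0.001, -3.14]
contact_force: [-1.3, -0.2, -1.2]
opening: 0.0196
grip_force: 49.9
```

Request:
{"api": "apply_moves", "payload": {"delta_pos": [[0.01,0,0],[0.04,0,0],[0.07,0,0],[0.1,0,0],[0.13,0,0],[0.16,0,0],[0.19,0,0],[0.218,0,0]], "dr": [[0,0,0],[0,0,0],[0,0,0],[0,0,0],[0,0,0],[0,0,0],[0,0,0],[0,0,0]], "jaw": [0,0,0,0,0,0,0,0]}}

```text
time: 24.2
tool_pos: [0.3791, 0.2794, 0.1114]
tool_rot: [3.142, 0.0, -3.141]
contact_force: [0.1, -0.4, -1.2]
opening: 0.0197
grip_force: 49.9
```

```bash
python3 - <<'E'
from h import *
s=telemetry.observe(); print(s['tool_pos'],s['tool_rot'],s['contact_force'])
boards('side')
E
```

```text
[0.37906181 0.27942562 0.11142681] [ 3.14154437e+00  1.32293463e-05 -3.14086552e+00] [ 0.13211747 -0.37835852 -1.15817736]
side ((673.6446533203125, -262.150146484375), (67.01280975341797, 96.74781036376953), 1.8909560441970825) 161
side ((764.4257202148438, 65.31486511230469), (47.85197830200195, 85.34538269042969), 86.8951416015625) 226
side ((814.1825561523438, 272.79095458984375), (48.258975982666016, 89.67848205566406), 18.65252685546875) 347
side ((540.2943115234375, 289.7601013183594), (160.33990478515625, 106.35401916503906), 8.96667194366455) 1070
```

Request:
{"api": "apply_moves", "payload": {"delta_pos": [[0,0,0.005],[0,0,0.01],[0,0,0.015],[0,0,0.02],[0,0,0.03],[0,0,0.045],[0,0,0.065],[0,0,0.09]], "dr": [[0,0,0],[0,0,0],[0,0,0],[0,0,0],[0,0,0],[0,0,0],[0,0,0],[0,0,0]], "jaw": [0,0,0,0,0,0,0,0]}}

```text
time: 24.92
tool_pos: [0.3772, 0.2795, 0.1482]
tool_rot: [-3.141, -0.001, -3.14]
contact_force: [-0.4, 0.3, -2.3]
opening: 0.0196
grip_force: 49.9
```

```bash
python3 - <<'E'
from h import *
s=telemetry.observe(); print(s['tool_pos'],s['tool_rot'],s['contact_force'])
boards('side'); boards('side',.076+.032)
E
```

```text
[0.37716696 0.27951093 0.14816217] [-3.14141461e+00 -6.14025005e-04 -3.14018518e+00] [-0.40591234  0.26419747 -2.28563454]
side ((673.6446533203125, -262.150146484375), (67.01280975341797, 96.74781036376953), 1.8909560441970825) 164
side ((764.3028564453125, 65.48468017578125), (47.80447006225586, 85.66011810302734), 86.46208190917969) 228
side ((813.6738891601562, 272.4642333984375), (50.14693832397461, 88.9326171875), 16.18274688720703) 347
side ((542.1774291992188, 274.6726989746094), (155.95631408691406, 139.18490600585938), 6.23419713973999) 1065
side ((663.6304321289062, -212.82022094726562), (64.44689178466797, 93.04341888427734), 1.8910071849822998) 164
side ((750.8582153320312, 102.26715850830078), (45.97407150268555, 82.29869842529297), 86.46206665039062) 228
side ((798.859130859375, 301.42437744140625), (46.41092300415039, 85.79376983642578), 18.6558895111084) 347
side ((537.0980224609375, 301.89337158203125), (146.28216552734375, 138.5121307373047), 4.169621467590332) 1081
```

Lifted, with the far board unmoved. I'll carry it across.

Request:
{"api": "apply_moves", "payload": {"delta_pos": [[0,0,0.02],[0,0,0.055],[0,0,0.1],[0,0,0.145],[0,0,0.19],[0,0,0.22],[0,0,0.245],[0,0,0.255]], "dr": [[0,0,0],[0,0,0],[0,0,0],[0,0,0],[0,0,0],[0,0,0],[0,0,0],[0,0,0]], "jaw": [0,0,0,0,0,0,0,0]}}

```text
time: 25.68
tool_pos: [0.3778, 0.2797, 0.2511]
tool_rot: [3.141, 0.002, -3.14]
contact_force: [-0.1, 0.0, -2.7]
opening: 0.0196
grip_force: 49.9
```

Request:
{"api": "apply_moves", "payload": {"delta_pos": [[0.002,-0.015,0],[0.005,-0.045,0],[0.01,-0.089,0],[0.017,-0.149,0],[0.026,-0.223,0],[0.034,-0.298,0],[0.043,-0.372,0],[0.052,-0.447,0]], "dr": [[0,0,0],[0,0,0],[0,0,0],[0,0,0],[0,0,0],[0,0,0],[0,0,0],[0,0,0]], "jaw": [0,0,0,0,0,0,0,0]}}

```text
time: 26.35
tool_pos: [0.3973, 0.0985, 0.2486]
tool_rot: [-3.141, -0.002, -3.14]
contact_force: [1.1, -0.4, -2.6]
opening: 0.0195
grip_force: 49.9
```

Request:
{"api": "apply_moves", "payload": {"delta_pos": [[0.009,-0.074,0],[0.017,-0.149,0],[0.026,-0.223,0],[0.034,-0.298,0],[0.043,-0.372,0],[0.052,-0.447,0],[0.06,-0.521,0],[0.069,-0.596,0]], "dr": [[0,0,0],[0,0,0],[0,0,0],[0,0,0],[0,0,0],[0,0,0],[0,0,0],[0,0,0]], "jaw": [0,0,0,0,0,0,0,0]}}

```text
time: 27.02
tool_pos: [0.4245, -0.1397, 0.2486]
tool_rot: [3.141, -0.002, -3.141]
contact_force: [0.8, 0.8, -1.9]
opening: 0.0197
grip_force: 49.9
```

Request:
{"api": "apply_moves", "payload": {"delta_pos": [[0.008,-0.07,0],[0.016,-0.134,0],[0.022,-0.194,0],[0.028,-0.243,0],[0.033,-0.283,0],[0.036,-0.31,0],[0.038,-0.328,0],[0.039,-0.338,0]], "dr": [[0,0,0],[0,0,0],[0,0,0],[0,0,0],[0,0,0],[0,0,0],[0,0,0],[0,0,0]], "jaw": [0,0,0,0,0,0,0,0]}}

```text
time: 27.68
tool_pos: [0.4412, -0.2734, 0.2491]
tool_rot: [3.141, -0.001, -3.141]
contact_force: [-1.1, 0.5, -2.0]
opening: 0.0195
grip_force: 49.9
```

```bash
python3 - <<'E'
from h import *
s=telemetry.observe(); print(s['tool_pos'],s['tool_rot'],s['contact_force'])
boards('side'); print(); boards('side',s['tool_pos'][2]-.0468+.0025+.004)
E
```

```text
[ 0.44120229 -0.27339028  0.24910913] [ 3.14094031e+00 -8.07054720e-04 -3.14083797e+00] [-1.05382757  0.47896877 -1.98959045]
side ((673.6446533203125, -262.150146484375), (67.01280975341797, 96.74781036376953), 1.8909560441970825) 163
side ((764.4257202148438, 65.31486511230469), (47.85197830200195, 85.34538269042969), 86.8951416015625) 226
side ((814.2572631835938, 272.5684509277344), (48.25876235961914, 89.20954895019531), 18.65596580505371) 346
side ((576.6942749023438, 295.1575927734375), (101.87104797363281, 70.1021499633789), 87.98087310791016) 528

side ((564.122314453125, -267.82177734375), (66.60262298583984, 96.76707458496094), 6.205687522888184) 168
side ((632.082763671875, -57.41706085205078), (56.36366653442383, 81.37348937988281), 1.891018271446228) 163
side ((708.3533935546875, 218.4596710205078), (40.82242965698242, 72.04780578613281), 86.46208190917969) 229
side ((749.819580078125, 392.379638671875), (42.17800521850586, 75.08875274658203), 16.182720184326172) 348
```

Request:
{"api": "apply_moves", "payload": {"delta_pos": [[0,0,-0.02],[0,0,-0.05],[0,0,-0.09],[0,0,-0.14],[0,0,-0.19],[0,0,-0.235],[0,0,-0.27],[0,0,-0.295]], "dr": [[0,0,0],[0,0,0],[0,0,0],[0,0,0],[0,0,0],[0,0,0],[0,0,0],[0,0,0]], "jaw": [0,0,0,0,0,0,0,0]}}

```text
time: 28.45
tool_pos: [0.4409, -0.2713, 0.1298]
tool_rot: [3.14, -0.002, -3.139]
contact_force: [-0.2, 0.2, -2.8]
opening: 0.0194
grip_force: 49.9
```

Request:
{"api": "apply_moves", "payload": {"delta_pos": [[0,0,-0.008],[0,0,-0.015],[0,0,-0.022],[0,0,-0.028],[0,0,-0.034],[0,0,-0.04],[0,0,-0.046],[0,0,-0.046]], "dr": [[0,0,0],[0,0,0],[0,0,0],[0,0,0],[0,0,0],[0,0,0],[0,0,0],[0,0,0]], "jaw": [0,0,0,0,0,0,0,0]}}

```text
time: 29.12
tool_pos: [0.4415, -0.2728, 0.113]
tool_rot: [3.142, 0.0, -3.14]
contact_force: [-0.1, -0.8, -1.3]
opening: 0.0195
grip_force: 49.9
```

Request:
{"api": "apply_moves", "payload": {"delta_pos": [[0,0,-0.004],[-0.01,0,-0.006],[-0.04,0,-0.006],[-0.075,0,-0.006],[-0.115,0,-0.006],[-0.155,0,-0.006],[-0.195,0,-0.006],[-0.22,0,-0.006]], "dr": [[0,0,0],[0,0,0],[0,0,0],[0,0,0],[0,0,0],[0,0,0],[0,0,0],[0,0,0]], "jaw": [0,0,0,0,0,0,0,0]}}

```text
time: 29.78
tool_pos: [0.352, -0.2725, 0.1108]
tool_rot: [3.141, -0.001, -3.141]
contact_force: [0.0, -0.1, -1.1]
opening: 0.0193
grip_force: 49.9
```

Request:
{"api": "apply_moves", "payload": {"delta_pos": [[-0.005,0,0.0],[-0.005,0,0.1],[-0.005,0,0.2],[-0.005,0,0.3],[-0.005,0,0.4],[-0.005,0,0.4]], "dr": [[0,0,0],[0,0,0],[0,0,0],[0,0,0],[0,0,0],[0,0,0]], "jaw": [0,0,0,0,0,0]}}

```text
time: 30.28
tool_pos: [0.3544, -0.2754, 0.2786]
tool_rot: [-3.131, 0.01, -3.14]
contact_force: [0.1, -1.3, -0.7]
opening: 0.0198
grip_force: 49.9
```

```bash
python3 - <<'E'
from h import *
s=telemetry.observe(); print(s['tool_pos'],s['tool_rot'],s['contact_force'])
boards('side'); boards('top')
E
```

```text
[ 0.35444119 -0.27544107  0.2785806 ] [-3.1305735   0.01040627 -3.14001405] [ 0.07746857 -1.29990838 -0.65020959]
side ((673.6446533203125, -262.150146484375), (67.01280975341797, 96.74781036376953), 1.8909560441970825) 164
side ((563.3273315429688, -269.4329833984375), (65.1529541015625, 95.88784790039062), 6.352374076843262) 170
side ((764.3451538085938, 65.48206329345703), (47.80447006225586, 85.57530212402344), 86.46208190917969) 228
side ((814.339111328125, 272.32720947265625), (48.258975982666016, 89.71896362304688), 18.65252685546875) 347
side ((576.6942749023438, 295.1575927734375), (101.87104797363281, 70.1021499633789), 87.98087310791016) 528
top ((818.515625, 217.7742919921875), (51.07169723510742, 88.53519439697266), 17.017919540405273) 438
top ((768.0540771484375, 4.605226516723633), (51.28050994873047, 89.06766510009766), 86.14356231689453) 439
top ((671.0337524414062, -262.6402893066406), (67.62010955810547, 96.89517974853516), 2.87984299659729) 539
top ((574.3468627929688, 293.00927734375), (101.340087890625, 70.81576538085938), 87.6462631225586) 625
top ((559.9204711914062, -270.9676208496094), (67.2017593383789, 97.88711547851562), 5.899856090545654) 571
```

Board 2 is placed at (0.561, -0.270). The last board is at (0.575, 0.293).

Request:
{"api": "apply_moves", "payload": {"delta_pos": [[0.02,0.09,0],[0.04,0.18,0],[0.06,0.28,0],[0.08,0.37,0],[0.1,0.46,0],[0.12,0.55,0],[0.125,0.64,0],[0.125,0.7,0]], "dr": [[0,0,0],[0,0,0],[0,0,0],[0,0,0],[0,0,0],[0,0,0],[0,0,0],[0,0,0]], "jaw": [0,0,0,0,0,0,0,0]}}

```text
time: 31.05
tool_pos: [0.4007, 0.0102, 0.2688]
tool_rot: [3.14, -0.004, -3.139]
contact_force: [0.4, 0.3, -1.5]
opening: 0.0194
grip_force: 49.9
```

Request:
{"api": "apply_moves", "payload": {"delta_pos": [[-0.01,0.09,0],[-0.02,0.18,0],[-0.03,0.28,0],[-0.05,0.37,0],[-0.06,0.46,0],[-0.07,0.55,0],[-0.07,0.64,-0.05],[-0.07,0.72,-0.1]], "dr": [[0,0,0],[0,0,0],[0,0,0],[0,0,0],[0,0,0],[0,0,0],[0,0,0],[0,0,0]], "jaw": [0,0,0,0,0,0,0,0]}}

```text
time: 31.72
tool_pos: [0.3726, 0.2976, 0.2291]
tool_rot: [3.141, -0.0, -3.139]
contact_force: [0.3, 0.5, -1.7]
opening: 0.0197
grip_force: 49.9
```

Request:
{"api": "apply_moves", "payload": {"delta_pos": [[0,0,0],[0,0,-0.05],[0,0,-0.1],[0,0,-0.15],[0,0,-0.18],[0,0,-0.2],[0,0,-0.2],[0,0,-0.2]], "dr": [[0,0,0],[0,0,0],[0,0,0],[0,0,0],[0,0,0],[0,0,0],[0,0,0],[0,0,0]], "jaw": [0,0,0,0,0,0,0,0]}}

```text
time: 32.38
tool_pos: [0.3733, 0.2949, 0.1502]
tool_rot: [-3.141, -0.001, -3.141]
contact_force: [0.6, -0.2, -1.2]
opening: 0.0198
grip_force: 49.9
```

```bash
python3 - <<'E'
from h import *
s=telemetry.observe(); print(s['tool_pos'],s['tool_rot'])
boards('side')
E
```

```text
[0.37329372 0.29487171 0.15018168] [-3.14093862e+00 -1.49142271e-03 -3.14065795e+00]
side ((701.648193359375, -281.8925476074219), (68.29161071777344, 91.9005355834961), 8.327759742736816) 147
side ((563.3273315429688, -269.4329833984375), (65.1529541015625, 95.88784790039062), 6.352374076843262) 173
side ((764.4257202148438, 65.31486511230469), (47.85197830200195, 85.34538269042969), 86.8951416015625) 227
side ((814.3323364257812, 272.3461608886719), (48.25876235961914, 88.74031829833984), 18.65596580505371) 346
side ((576.6942749023438, 295.1575927734375), (101.87104797363281, 70.1021499633789), 87.98087310791016) 525
```

Board 1 was knocked to about (0.702, -0.282). The slab edge is at x≈0.75, so it is still on the slab and I'll check it later. I continue with board 3.

Request:
{"api": "apply_moves", "payload": {"delta_pos": [[0,0,-0.04],[0,0,-0.07],[0,0,-0.09],[0,-0.003,-0.097],[0,-0.003,-0.097],[0,-0.003,-0.097]], "dr": [[0,0,0],[0,0,0],[0,0,0],[0,0,0],[0,0,0],[0,0,0]], "jaw": [0,0,0,0,0,0]}}

```text
time: 32.93
tool_pos: [0.374, 0.2941, 0.1126]
tool_rot: [3.141, 0.001, -3.141]
contact_force: [-0.4, 0.1, -2.1]
opening: 0.0196
grip_force: 49.9
```

Request:
{"api": "apply_moves", "payload": {"delta_pos": [[0.01,0,0],[0.04,0,0],[0.07,0,0],[0.1,0,0],[0.13,0,0],[0.16,0,0],[0.19,0,0],[0.213,0,0]], "dr": [[0,0,0],[0,0,0],[0,0,0],[0,0,0],[0,0,0],[0,0,0],[0,0,0],[0,0,0]], "jaw": [0,0,0,0,0,0,0,0]}}

```text
time: 33.6
tool_pos: [0.4604, 0.2941, 0.1126]
tool_rot: [3.141, 0.002, -3.141]
contact_force: [0.2, -0.6, -2.5]
opening: 0.0198
grip_force: 49.9
```

```bash
python3 - <<'E'
from h import *
s=telemetry.observe(); print(s['tool_pos'],s['tool_rot'],s['contact_force'])
boards('side')
E
```

```text
[0.46036186 0.29406541 0.11261112] [ 3.14088947e+00  1.68115798e-03 -3.14062800e+00] [ 0.16381756 -0.56948646 -2.49533371]
side ((701.647705078125, -281.88946533203125), (68.29161071777344, 91.90673065185547), 8.327759742736816) 149
side ((764.4257202148438, 65.31486511230469), (47.85197830200195, 85.34538269042969), 86.8951416015625) 227
side ((814.2572631835938, 272.5684509277344), (48.25876235961914, 89.20954895019531), 18.65596580505371) 347
side ((576.7691650390625, 295.1549987792969), (101.87091064453125, 69.95331573486328), 87.98213958740234) 526
```

Request:
{"api": "apply_moves", "payload": {"delta_pos": [[0,0,0.005],[0,0,0.01],[0,0,0.015],[0,0,0.02],[0,0,0.03],[0,0,0.045],[0,0,0.065],[0,0,0.09]], "dr": [[0,0,0],[0,0,0],[0,0,0],[0,0,0],[0,0,0],[0,0,0],[0,0,0],[0,0,0]], "jaw": [0,0,0,0,0,0,0,0]}}

```text
time: 34.32
tool_pos: [0.4584, 0.2939, 0.1486]
tool_rot: [-3.141, -0.001, -3.14]
contact_force: [-0.2, -0.2, -2.3]
opening: 0.0197
grip_force: 49.9
```

Request:
{"api": "apply_moves", "payload": {"delta_pos": [[0,0,0.02],[0,0,0.055],[0,0,0.1],[0,0,0.145],[0,0,0.19],[0,0,0.22],[0,0,0.245],[0,0,0.255]], "dr": [[0,0,0],[0,0,0],[0,0,0],[0,0,0],[0,0,0],[0,0,0],[0,0,0],[0,0,0]], "jaw": [0,0,0,0,0,0,0,0]}}

```text
time: 34.98
tool_pos: [0.4592, 0.2942, 0.2521]
tool_rot: [3.14, 0.003, -3.14]
contact_force: [-0.3, 0.5, -1.6]
opening: 0.0193
grip_force: 49.9
```

Request:
{"api": "apply_moves", "payload": {"delta_pos": [[-0.003,-0.015,0],[-0.009,-0.044,0],[-0.019,-0.088,0],[-0.032,-0.147,0],[-0.047,-0.22,0],[-0.063,-0.293,0],[-0.079,-0.367,0],[-0.095,-0.44,0]], "dr": [[0,0,0],[0,0,0],[0,0,0],[0,0,0],[0,0,0],[0,0,0],[0,0,0],[0,0,0]], "jaw": [0,0,0,0,0,0,0,0]}}

```text
time: 35.65
tool_pos: [0.419, 0.1159, 0.2489]
tool_rot: [-3.141, -0.002, -3.14]
contact_force: [-0.2, -0.2, -1.7]
opening: 0.0202
grip_force: 49.9
```

Request:
{"api": "apply_moves", "payload": {"delta_pos": [[-0.016,-0.073,0],[-0.032,-0.147,0],[-0.047,-0.22,0],[-0.063,-0.293,0],[-0.079,-0.367,0],[-0.095,-0.44,0],[-0.11,-0.513,0],[-0.126,-0.587,0]], "dr": [[0,0,0],[0,0,0],[0,0,0],[0,0,0],[0,0,0],[0,0,0],[0,0,0],[0,0,0]], "jaw": [0,0,0,0,0,0,0,0]}}

```text
time: 36.32
tool_pos: [0.3684, -0.1182, 0.2491]
tool_rot: [3.141, -0.002, -3.141]
contact_force: [1.2, -0.1, -2.6]
opening: 0.0197
grip_force: 49.9
```

Request:
{"api": "apply_moves", "payload": {"delta_pos": [[-0.016,-0.073,0],[-0.032,-0.147,0],[-0.046,-0.215,0],[-0.059,-0.274,0],[-0.07,-0.328,0],[-0.08,-0.372,0],[-0.086,-0.401,0],[-0.089,-0.416,0]], "dr": [[0,0,0],[0,0,0],[0,0,0],[0,0,0],[0,0,0],[0,0,0],[0,0,0],[0,0,0]], "jaw": [0,0,0,0,0,0,0,0]}}

```text
time: 36.98
tool_pos: [0.3334, -0.2843, 0.2492]
tool_rot: [3.141, -0.001, 3.141]
contact_force: [-0.6, 0.0, -1.9]
opening: 0.0197
grip_force: 49.9
```

```bash
python3 - <<'E'
from h import *
s=telemetry.observe(); print(s['tool_pos'],s['tool_rot'],s['contact_force'])
boards('side'); print(); boards('side',s['tool_pos'][2]-.0468+.0025+.004)
E
```

```text
[ 0.33343807 -0.28430876  0.24920029] [ 3.14073838e+00 -1.35430068e-03  3.14092421e+00] [-0.59921932  0.02306677 -1.91763805]
side ((701.648193359375, -281.8925476074219), (68.29161071777344, 91.9005355834961), 8.327759742736816) 148
side ((563.20166015625, -269.44696044921875), (64.90006256103516, 95.88784790039062), 6.3523736000061035) 172
side ((764.3599853515625, 65.36198425292969), (48.590702056884766, 85.38246154785156), 87.66088104248047) 229
side ((814.2572631835938, 272.5684509277344), (48.25876235961914, 89.20954895019531), 18.65596580505371) 346

side ((452.40185546875, -279.92535400390625), (103.3185806274414, 69.89212036132812), 88.80457305908203) 205
side ((655.6046752929688, -73.87954711914062), (57.43183898925781, 77.28648376464844), 8.327770233154297) 147
side ((539.279541015625, -63.40125274658203), (54.792327880859375, 80.63973999023438), 6.352341175079346) 170
side ((708.4729614257812, 218.14926147460938), (40.863800048828125, 71.54716491699219), 87.66089630126953) 228
side ((750.306640625, 392.41094970703125), (40.58458709716797, 75.0234375), 18.656391143798828) 346
```

Request:
{"api": "apply_moves", "payload": {"delta_pos": [[0,0,-0.02],[0,0,-0.05],[0,0,-0.09],[0,0,-0.14],[0,0,-0.19],[0,0,-0.235],[0,0,-0.27],[0,0,-0.295]], "dr": [[0,0,0],[0,0,0],[0,0,0],[0,0,0],[0,0,0],[0,0,0],[0,0,0],[0,0,0]], "jaw": [0,0,0,0,0,0,0,0]}}

```text
time: 37.75
tool_pos: [0.3344, -0.2812, 0.1301]
tool_rot: [3.139, -0.002, -3.139]
contact_force: [-0.4, -0.7, -3.2]
opening: 0.0197
grip_force: 49.9
```

Request:
{"api": "apply_moves", "payload": {"delta_pos": [[0,0,-0.008],[0,0,-0.015],[0,0,-0.022],[0,0,-0.028],[0,0,-0.034],[0,0,-0.04],[0,0,-0.046],[0,0,-0.046]], "dr": [[0,0,0],[0,0,0],[0,0,0],[0,0,0],[0,0,0],[0,0,0],[0,0,0],[0,0,0]], "jaw": [0,0,0,0,0,0,0,0]}}

```text
time: 38.42
tool_pos: [0.3347, -0.2832, 0.1133]
tool_rot: [3.141, 0.0, -3.141]
contact_force: [0.7, 0.3, -1.6]
opening: 0.02
grip_force: 49.9
```

Request:
{"api": "apply_moves", "payload": {"delta_pos": [[0,0,-0.004],[-0.01,0,-0.006],[-0.04,0,-0.006],[-0.075,0,-0.006],[-0.115,0,-0.006],[-0.155,0,-0.006],[-0.195,0,-0.006],[-0.22,0,-0.006]], "dr": [[0,0,0],[0,0,0],[0,0,0],[0,0,0],[0,0,0],[0,0,0],[0,0,0],[0,0,0]], "jaw": [0,0,0,0,0,0,0,0]}}

```text
time: 39.08
tool_pos: [0.2448, -0.2827, 0.1111]
tool_rot: [3.141, -0.001, -3.141]
contact_force: [0.2, 0.4, -2.1]
opening: 0.0192
grip_force: 49.9
```

Request:
{"api": "apply_moves", "payload": {"delta_pos": [[-0.005,0,0.0],[-0.005,0,0.1],[-0.005,0,0.2],[-0.005,0,0.3],[-0.005,0,0.4],[-0.005,0,0.4]], "dr": [[0,0,0],[0,0,0],[0,0,0],[0,0,0],[0,0,0],[0,0,0]], "jaw": [0,0,0,0,0,0]}}

```text
time: 39.58
tool_pos: [0.2466, -0.2862, 0.2782]
tool_rot: [-3.129, 0.007, -3.14]
contact_force: [0.2, -0.7, -1.8]
opening: 0.0197
grip_force: 50.0
```

```bash
python3 - <<'E'
from h import *
s=telemetry.observe(); print(s['tool_pos'],s['tool_rot'],s['contact_force'])
boards('side'); boards('top')
E
```

```text
[ 0.24662841 -0.28623524  0.27823116] [-3.1293512   0.00702978 -3.14016039] [ 0.17970054 -0.72135372 -1.77081367]
side ((701.648193359375, -281.8925476074219), (68.29161071777344, 91.9005355834961), 8.327759742736816) 148
side ((563.3273315429688, -269.4329833984375), (65.1529541015625, 95.88784790039062), 6.352374076843262) 170
side ((453.4729309082031, -280.79510498046875), (100.60379028320312, 67.18063354492188), 88.92599487304688) 164
side ((764.3451538085938, 65.48206329345703), (47.80447006225586, 85.57530212402344), 86.46208190917969) 228
side ((814.3323364257812, 272.3461608886719), (48.25876235961914, 88.74031829833984), 18.65596580505371) 346
top ((818.515625, 217.7742919921875), (51.07169723510742, 88.53519439697266), 17.017919540405273) 438
top ((767.7223510742188, 4.627588272094727), (51.28050994873047, 88.40264892578125), 86.14356231689453) 444
top ((699.7557373046875, -284.19976806640625), (67.66650390625, 96.57512664794922), 3.104334592819214) 518
top ((560.0894775390625, -270.85577392578125), (67.2039566040039, 97.98113250732422), 6.1731791496276855) 573
top ((451.5859069824219, -281.333984375), (97.6523666381836, 67.71125030517578), 88.44113159179688) 607
```

All three boards are on the slab. Now I take the spatula back to the mat, targeting TCP (0.657, 0.046) and tool yaw 1.467.

Request:
{"api": "apply_moves", "payload": {"delta_pos": [[0.05,0.04,0],[0.1,0.08,0],[0.15,0.12,0],[0.2,0.16,0],[0.255,0.205,0]], "dr": [[0,0,-0.2],[0,0,-0.4],[0,0,-0.6],[0,0,-0.8],[0,0,-1.0]], "jaw": [0,0,0,0,0]}}

```text
time: 40.1
tool_pos: [0.3467, -0.1998, 0.2691]
tool_rot: [3.141, -0.004, 2.637]
contact_force: [0.3, 0.2, -0.5]
opening: 0.0199
grip_force: 49.9
```

Request:
{"api": "apply_moves", "payload": {"delta_pos": [[0.05,0.04,0],[0.1,0.08,0],[0.15,0.12,0],[0.2,0.16,0],[0.255,0.205,0]], "dr": [[0,0,-0.2],[0,0,-0.4],[0,0,-0.6],[0,0,-0.8],[0,0,-1.0]], "jaw": [0,0,0,0,0]}}

```text
time: 40.52
tool_pos: [0.4487, -0.1179, 0.2688]
tool_rot: [-3.139, -0.004, 2.138]
contact_force: [-0.4, -1.2, -1.0]
opening: 0.0198
grip_force: 49.9
```

Request:
{"api": "apply_moves", "payload": {"delta_pos": [[0.05,0.04,0],[0.1,0.08,0],[0.15,0.12,0],[0.2,0.16,0],[0.255,0.205,0]], "dr": [[0,0,-0.2],[0,0,-0.4],[0,0,-0.6],[0,0,-0.8],[0,0,-1.0]], "jaw": [0,0,0,0,0]}}

```text
time: 40.93
tool_pos: [0.5507, -0.0361, 0.2684]
tool_rot: [-3.137, -0.001, 1.638]
contact_force: [-0.1, -0.8, -1.1]
opening: 0.0196
grip_force: 49.9
```

Request:
{"api": "apply_moves", "payload": {"delta_pos": [[0.05,0.04,0],[0.1,0.08,0],[0.15,0.12,0],[0.2,0.16,0],[0.26,0.21,0],[0.26,0.21,-0.05],[0.26,0.21,-0.05]], "dr": [[0,0,-0.2],[0,0,-0.35],[0,0,-0.35],[0,0,-0.35],[0,0,-0.35],[0,0,-0.35],[0,0,-0.35]], "jaw": [0,0,0,0,0,0,0]}}

```text
time: 41.52
tool_pos: [0.6534, 0.0482, 0.2441]
tool_rot: [-3.131, 0.0, 1.47]
contact_force: [-1.4, -0.7, -3.2]
opening: 0.0199
grip_force: 50.0
```

```bash
python3 - <<'E'
from h import *
s=telemetry.observe(); print(s['tool_pos'],s['tool_rot'],s['contact_force'],s['qpos'])
E
```

```text
[0.65343489 0.04824278 0.24408378] [-3.13125318e+00  2.45941611e-04  1.46967628e+00] [-1.43869983 -0.69051101 -3.21781928] [-4.33451064e-02  5.87323735e-01  1.07801344e+00  3.52751333e-04
  1.48659191e+00  5.77447227e-02]
```

Request:
{"api": "apply_moves", "payload": {"delta_pos": [[0,0,-0.05],[0,0,-0.12],[0,0,-0.2],[0,0,-0.28],[0,0,-0.34],[0,0,-0.39],[0,0,-0.42],[0,0,-0.42]], "dr": [[0,0,0],[0,0,0],[0,0,0],[0,0,0],[0,0,0],[0,0,0],[0,0,0],[0,0,0]], "jaw": [0,0,0,0,0,0,0,0]}}

```text
time: 42.18
tool_pos: [0.6519, 0.0464, 0.0792]
tool_rot: [-3.134, 0.0, 1.467]
contact_force: [-0.8, 0.4, -2.3]
opening: 0.0195
grip_force: 50.0
```

Request:
{"api": "apply_moves", "payload": {"delta_pos": [[0,0,0],[0,0,0],[0,0,0]], "dr": [[0,0,0],[0,0,0],[0,0,0]], "jaw": [0,0,0]}}

```text
time: 42.43
tool_pos: [0.6557, 0.0466, 0.085]
tool_rot: [3.139, -0.0, 1.468]
contact_force: [-0.0, -0.0, -0.5]
opening: 0.0199
grip_force: 50.0
```

```bash
python3 - <<'E'
from h import *
s=telemetry.observe(); p=s['tool_pos']; print(p,s['tool_rot'])
h=s['tool_rot'][2]-np.pi; d=np.array([np.cos(h),np.sin(h)]); 
for l in(.1505,-.04): print(p[:2]+l*d)
im=snap('side','s9'); cv2.imwrite('pics/s9.png',cv2.resize(im[190:250,200:330],(780,360),interpolation=3)[:,:,::-1])
E
```

```text
[0.65567549 0.04664231 0.08497596] [ 3.13851914e+00 -1.73860676e-04  1.46768904e+00]
[ 0.64018532 -0.10305841]
[0.65979247 0.08642988]
```

View pics/s9.png

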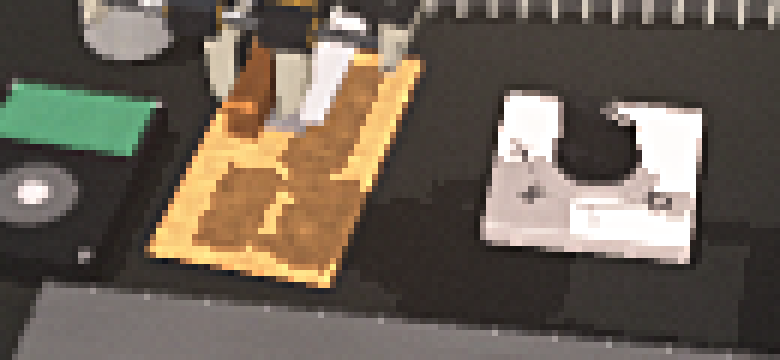

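The spatula hangs over the mat as planned, with about 10 mm of margin at each end. I'll lower and release.

Request:
{"api": "apply_moves", "payload": {"delta_pos": [[0,0,-0.02],[0,0,-0.04],[0,0,-0.055],[0,0,-0.068],[0,0,-0.076],[0,0,-0.083],[0,0,-0.088],[0,0,-0.088]], "dr": [[0,0,0],[0,0,0],[0,0,0],[0,0,0],[0,0,0],[0,0,0],[0,0,0],[0,0,0]], "jaw": [0,0,0,0,0,0,0,0]}}

```text
time: 43.15
tool_pos: [0.6549, 0.047, 0.0498]
tool_rot: [3.141, 0.0, 1.468]
contact_force: [-4.3, 1.5, 8.1]
opening: 0.0193
grip_force: 50.0
```

Request:
{"api": "apply_moves", "payload": {"delta_pos": [[0,0,0],[0,0,0],[0,0,0]], "dr": [[0,0,0],[0,0,0],[0,0,0]], "jaw": [0,0,0]}}

```text
time: 43.4
tool_pos: [0.6549, 0.047, 0.0498]
tool_rot: [3.141, 0.0, 1.468]
contact_force: [-4.0, 1.2, 8.9]
opening: 0.0198
grip_force: 50.0
```

Request:
{"api": "apply_moves", "payload": {"delta_pos": [[0,0,0.002],[0,0,0.002],[0,0,0.002],[0,0,0.002],[0,0,0.002],[0,0,0.002]], "dr": [[0,0,0],[0,0,0],[0,0,0],[0,0,0],[0,0,0],[0,0,0]], "jaw": [0.3,0.4,0.5,0.6,0.6,0.6], "force": 20}}

```text
time: 43.9
tool_pos: [0.6547, 0.0467, 0.0485]
tool_rot: [-3.141, 0.0, 1.468]
contact_force: [0.1, -0.7, 1.0]
opening: 0.0534
grip_force: 0.0
```

Request:
{"api": "apply_moves", "payload": {"delta_pos": [[0,0,0.05],[0,0,0.1],[0,0,0.2],[0,0,0.3],[0,0,0.4],[0,0,0.5],[0,0,0.6],[0,0,0.6]], "dr": [[0,0,0],[0,0,0],[0,0,0],[0,0,0],[0,0,0],[0,0,0],[0,0,0],[0,0,0]], "jaw": [0.6,0.6,0.6,0.6,0.6,0.6,0.6,0.6]}}

```text
time: 44.57
tool_pos: [0.6574, 0.0467, 0.2987]
tool_rot: [3.126, -0.001, 1.468]
contact_force: [1.2, -0.2, 1.3]
opening: 0.0548
grip_force: 0.0
```

Request:
{"api": "apply_moves", "payload": {"delta_pos": [[-0.1,-0.03,0],[-0.2,-0.06,0],[-0.3,-0.1,0],[-0.4,-0.13,0],[-0.5,-0.16,0],[-0.55,-0.2,0],[-0.55,-0.2,0],[-0.55,-0.2,0]], "dr": [[0,0,0],[0,0,0],[0,0,0],[0,0,0],[0,0,0],[0,0,0],[0,0,0],[0,0,0]], "jaw": [0.6,0.6,0.6,0.6,0.6,0.6,0.6,0.6]}}

```text
time: 45.23
tool_pos: [0.4343, -0.0337, 0.2893]
tool_rot: [3.14, 0.0, 1.466]
contact_force: [0.8, -0.7, -0.1]
opening: 0.055
grip_force: 0.0
```

```bash
python3 - <<'E'
from h import *
s=telemetry.observe(); print(s['tool_pos'],s['tool_rot'],s['contact_force'])
im=boards('side'); t=boards('top')
a=cv2.resize(im[100:290,150:350],(500,475),interpolation=3); b=cv2.resize(t[130:290,220:400],(534,475),interpolation=3)
o=cv2.resize(np.hstack([a,b]),(800,367)); cv2.imwrite('pics/fin.png',o[:,:,::-1])
E
```

```text
[ 0.4342516  -0.03372705  0.28930671] [3.13973631e+00 1.29762794e-04 1.46591419e+00] [ 0.77781452 -0.7116959  -0.08695271]
side ((701.648193359375, -281.8925476074219), (68.29161071777344, 91.9005355834961), 8.327759742736816) 148
side ((563.3273315429688, -269.4329833984375), (65.1529541015625, 95.88784790039062), 6.352374076843262) 173
side ((453.47906494140625, -280.4673767089844), (101.25938415527344, 67.18063354492188), 88.92599487304688) 166
side ((764.3253784179688, 65.84935760498047), (48.535221099853516, 85.66011810302734), 86.46208190917969) 231
side ((813.7262573242188, 272.28375244140625), (50.14693832397461, 89.30841064453125), 16.18274688720703) 348
top ((818.5010375976562, 217.7701416015625), (51.10333251953125, 88.53868865966797), 17.01192855834961) 438
top ((768.0478515625, 4.976037979125977), (50.98552322387695, 89.16350555419922), 86.4319839477539) 441
top ((699.7621459960938, -284.318359375), (67.66650390625, 96.33755493164062), 3.104334592819214) 516
top ((560.0894775390625, -270.85577392578125), (67.2039566040039, 97.98113250732422), 6.1731791496276855) 574
top ((451.5859069824219, -281.333984375), (97.6523666381836, 67.71125030517578), 88.44113159179688) 598
```

View pics/fin.png

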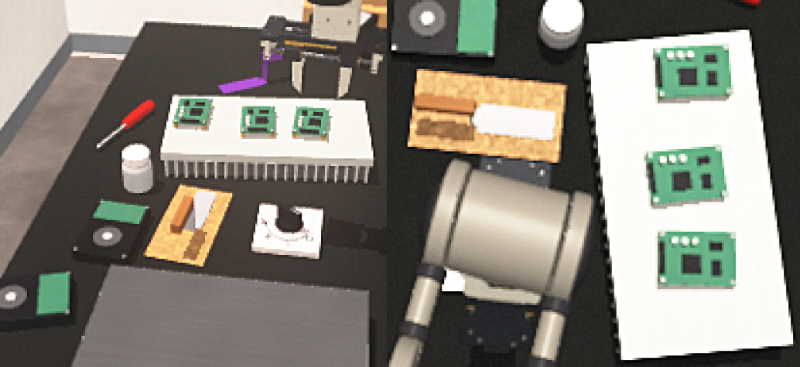

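The final picture shows all three boards flat on the slab with gaps between them. The spatula lies within the mat, and the drive and jar are in their original places.

```bash
python3 -c "
from cell import job
print(job.hand_in())"
```

```text
the job is handed in; nothing more can be done
None
```

The job is handed in; the judged result has not come back: selector at off (about 0.6 rad), all three boards flat and side by side on the slab, spatula on its mat, and drive and jar not moved.

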